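# Clamp a lid knob in the drilling vice by four clicks of the ratchet lever and hold it

## Task

Set the larger of the two turned wooden lid knobs, wide flange down, fully home in the round recess of the open drilling vice and let go of it. Then draw the vice's ball-ended lever down by exactly four clicks of its ratchet, which you can feel, so that the jaw clamps the knob for drilling, and stay there: finish while still holding the lever on the fourth click, because it springs open when let go. Leave the smaller knob, the tape roll and the glue tub where they are.

Things in the scene. Friction and masses are not known exactly. Their poses are not given: they have to be found in the camera images.
- knob: Larger turned wooden lid knob, about 60 g, 50 mm tall, round about its z; it stands on the bench flange down. Flange 56 mm across, 12 mm thick, at the bottom; neck 24 mm across from 12 to 24 mm up; cylindrical head 34 mm across from 24 to 50 mm up, to be gripped. Origin: centre of the flange's underside, z towards the head.
- small_knob: Smaller turned knob of another lid, 46 mm tall, flange 38 mm across, head 26 mm across. Origin: centre of its underside. Not to be moved.
- tape_roll: Roll of tape lying flat, 92 mm across, 48 mm tall, wall 8 mm. Origin: centre of its underside. Not to be moved.
- glue_tub: Closed round glue tub, 84 mm across, 62 mm tall. Origin: centre of its underside. Not to be moved.
- vice: Grey lever vice, fixed; 90 mm wide (x), y from -60 to 185 mm. Origin: at bench height under the recess centre; y towards the lever, z up. Bed 26 mm above the bench. Fixed V jaw on the -y side (faces 29 mm from the recess centre), sliding jaw at y = 43 mm and beyond (open), both 40 mm tall: room for fingers is along x beside the knob's head. Cheeks and ratchet beyond y = 100 mm, up to 125 mm tall.
- recess (a point): Centre of the floor of the round recess, 21 mm above the bench. The recess is 60 mm across and 5 mm deep: the knob's flange has 2 mm play all round and stands 7 mm proud of the bed. Axes as the vice's. The closing jaw shifts the seated knob by 1 to 2 mm against the V, which is right.
- jaw: Face plate of the sliding jaw, 44 x 6 x 13 mm, on springs that give up to 10 mm (about 2 N/mm). It moves towards the V jaw, along -y of the vice, by about 27 mm per radian of lever, and meets the knob's flange at about 0.6 rad. Origin: centre of its pressing face; axes as the vice's.
- lever (a joint): Angle (rad) of the lever about its axis: 0 at rest on its stop (arm 0.95 rad above level, pointing up and away from the recess), growing as the ball is drawn down; end stop at 1.12. A return spring swings it back to 0 when let go: the ratchet clicks but does not lock. The ratchet's setting differs each time: the fourth click is completed (nose in the notch) between 0.70 and 0.82.
- lever_axis (a point): Point on the lever's axis, 60 mm above the bench and 125 mm from the recess centre along the vice's y. The axis runs along the vice's x; the lever swings in the vice's y-z plane.
- handle: Steel lever arm, 8 mm thick (x), 16 mm deep, with a ball at its end. Origin on the lever's axis; y along the arm towards the ball, x as the vice's.
- ball (a point): Centre of the black ball on the lever's end, 32 mm across, 180 mm from the lever's axis; about 206 mm above the bench at rest, 94 mm on the fourth click. Free all round except for the arm: it can be pinched from above along the vice's x and turns between the fingers as it follows its arc. Drawing it takes up to 16 N along the arc.
- quadrant: Ratchet quadrant on the lever's axis: arc of 60 mm radius with six teeth 0.16 rad (about 10 mm) apart and 2.4 mm high, set on the vice at a slightly different angle each time (within 0.06 rad). The first tooth's ramp begins 0.02 to 0.15 rad from rest. Origin on the lever's axis, 20 mm to the vice's +x; its y runs outward through the bottom of the fourth notch, z across it, upward.
- plunger_nose (a point): Centre of the lever's spring plunger nose (5 mm thick), riding on the quadrant. One click = up a tooth's easy ramp, over its crest, steeply down into the next notch. Pull at the ball: 8 N free, 10 to 14 N on a ramp, falling within 6 mm to 1 to 7 N beyond the crest, back to 10 to 14 N from the notch on. In the quadrant's frame its z is 0 in notch four, +3.5 mm on crest four, -7 mm on crest five.
Things that resemble listed ones, but are neither listed nor needed, are in the scene too. Leave any red, turquoise or yellow look-alike of the knob alone.

How it is judged:
On the way, in this order (a step that is already met when the one before it is completed fails the run):
1. the larger knob sits flange down, fully home in the recess, let go, with the vice still open (horizontal distance between knob and recess below 0.004 m and z of knob in the frame of recess below 0.002 m and angle between knob's own z axis and vertical below 0.08 rad and contact force between the fingers and knob below 0.1 N and value of joint lever below 0.1 rad), for 0.2 s.
2. the lever is drawn down and held on the fourth click (z of plunger_nose in the frame of quadrant between -0.006 and 0.003 m and contact force between the fingers and handle above 1.5 N), for 0.3 s.
At the end, for the whole second after the job is handed in: Fingers hold the lever (over 1.5 N) with the plunger in notch four (from 3 mm before to 6 mm past its bottom: between the crests); the jaw presses the larger knob with over 4 N; it sits flange down: within 4 mm of the recess centre, 2.5 mm of its floor, upright within 0.08 rad, untouched (all of step 2 and contact force between jaw and knob above 4 N and contact force between the fingers and knob below 0.1 N and horizontal distance between knob and recess below 0.004 m and z of knob in the frame of recess below 0.0025 m and angle between knob's own z axis and vertical below 0.08 rad and linear speed of knob below 0.02 m/s); the arm keeps its last pose, push and grip.
It fails at once if the lever was drawn past the fifth tooth: a click too many (z of plunger_nose in the frame of quadrant below -0.0085 m).
It fails at once if the smaller knob was moved (distance of small_knob from where it was at the start of the episode above 0.015 m).
It fails at once if the tape roll was moved (distance of tape_roll from where it was at the start of the episode above 0.015 m).
It fails at once if the glue tub was moved (distance of glue_tub from where it was at the start of the episode above 0.015 m).
It also fails if it takes over 72 s, if anything falls off the work surface, if the arm or the gripper's body presses on something with over 40 N, if the wrist force passes 120 N, or if a joint passes its speed limit or range.

## Robot

A 6-joint arm with a two-finger parallel gripper is mounted at the origin on the work surface. World frame = base frame: x ahead of the robot, y to its left, z up, the work surface at z = 0. Lengths are in m, angles in rad, forces in N, time in s.
With the tool pointing down it reaches from about 0.25 to 0.725 m from the base axis. Payload 4 kg.
Tool frame: the origin (TCP) lies on the centre line of the jaws, within the pads' length; the fingertips stand 17 mm ahead of it and the grasp point (between the pads) lies 2 mm behind it; z points along the fingers, x is the direction in which the jaws open and shut, and the axes are right-handed (so a half turn about z gives the same grasp; the last joint's range is limited). The gripper opens to 85 mm and grips with 20 to 120 N. Pads are 22 mm wide; open, the fingers measure 114 mm over their backs; the gripper's body (76 mm by 85 mm) begins 54 mm behind the grasp point. The pads swing forward as they close: fully open they stand 13 mm farther back than shut.
Start: joints at [-1.223, 0.241, 0.005, 1.335, 0, 1.571], TCP at [0.17, -0.47, 0.215] pointing down, gripper open.
Joint ranges: [-2.72, 2.72], [-1.05, 1.87], [-1.09, 1.28], [-1.99, 2.15], [-1.42, 1.44], [-3.14, 3.14]. Speed limits (rad/s): [2.79, 2.79, 3.14, 3.14, 3.14, 3.14].

## Interface

Orientations are given as a unit quaternion [x, y, z, w].
In Python, from workcell import bot gives the robot as it stands.
- The arm moves only by the tool jog_arm, never from a script. Its arguments are lists of equal length, an entry for each row: "jaw": the closure, from 0 (fully open) to 1 (shut); "linear": the shift along the tool's x, y, z in m, a list of three; "delta_rot": the turn, a rotation vector about the tool's x, y, z in degrees, a list of three. A call has exactly 8 rows; each row is the pose to reach, as a shift and turn from the pose commanded when the call began, along the tool's axes at that moment; what a row does not reach only later rows make up. A row lasts 1/12 s, in which the tool goes at most 41.7 mm and 7.16 degrees, less where a joint would pass 70% of its speed; a pose out of reach is approached as far as the arm can. A call with a gripper value outside its range is refused whole. The fingers move at their own pace and stop on an object; the grip force is fixed at half the most. Time passes only in rows, so rows that repeat a pose let the fingers close, or fill a call up. It gives the time, the measured TCP pose, the force and the opening at its end, in the units of the state.
- bot.get_obs(): the state, without advancing time (a new reading comes with each control period).
- bot.camera(name): name is "scene" or "top"; returns (picture, depth): 400x640x3 uint8, red, green, blue; 400x640 float32, m along the optical axis (not along the pixel's ray), 0 where there is no reading.
- bot.calibration(name): a dict with "fovy" (degrees; the focal length in pixels is half the picture's height over the tangent of half this angle, whatever the lens; pixels are square), "cx", "cy" (the principal point, pixels), "k1" (the pictures are not rectified: a ray, as slopes to the right and down, at radius r is drawn at 1 + k1 r^2 times it, then the intrinsics apply), "origin" and "orientation" of the camera in the world. Camera axes: x right, y down, z forward; pixel columns grow to the right and rows downward; lengths in m; the calibration is good to about 2 mm. A picture is of the moment at which its call begins. calibration takes no time and is no camera call.
- bot.job_done(): hands the job in, once; it reports no verdict.
The state is a dict: "clock": time; "joint_pos": joint angles; "joint_vel": joint speeds; "tau": joint torques, N m; "eef_pos": TCP position; "tool_rot": TCP orientation; "ft_force": force on the tool from outside, world axes, zero at the start; "ft_torque": the same for the moment, N m; "grip_width": finger opening in m.
Only numpy, scipy, OpenCV 4.12 (cv2) and the standard library are available. Lean on these libraries where they do the work, as an engineer would, in place of code of your own. Each camera call takes 0.05 s, during which the arm holds its last target.

## Working session

There is one attempt and no reset: what is moved stays moved. The work goes in short steps, Python scripts to look and compute and a tool call to move; the robot and the scene stay as the last step left them, time stands still between calls to the robot, and variables do not carry over. Pictures are saved under pics/ and viewed, and the job is handed in when it is done.

Besides the shell and the picture viewer there is one more tool, called after "Emit:" by a JSON object that holds its "name" and its "arguments", one argument or row to a line. jog_arm: Moves the arm, as the interface text tells. Its arguments: {"type":"object","properties":{"jaw":{"type":"array","items":{"type":"number"}},"linear":{"type":"array","items":{"type":"array","items":{"type":"number"}}},"delta_rot":{"type":"array","items":{"type":"array","items":{"type":"number"}}}},"required":["jaw","linear","delta_rot"]}

```bash
mkdir -p pics; ls
cat > h.py <<'E'
import numpy as np, cv2
from workcell import bot
from scipy.spatial.transform import Rotation as R
def cal(n):
    c=bot.calibration(n); f=200/np.tan(np.radians(c['fovy'])/2); return c,f
def ray(n,u,v):
    c,f=cal(n); u=np.asarray(u,float); v=np.asarray(v,float)
    xd=(u-c['cx'])/f; yd=(v-c['cy'])/f; x,y=xd.copy(),yd.copy()
    for _ in range(30):
        s=1+c['k1']*(x*x+y*y); x=xd/s;y=yd/s
    return np.stack([x,y,np.ones_like(x)],-1)
def rot(c): 
    o=np.asarray(c['orientation'],float)
    return R.from_quat(o).as_matrix() if o.size==4 else o
def pts(n,u,v,d):
    c,f=cal(n); return (ray(n,u,v)*np.asarray(d)[...,None])@rot(c).T+np.array(c['origin'])
def plane(n,u,v,z):
    c,f=cal(n); r=ray(n,u,v)@rot(c).T; o=np.array(c['origin']); return o+r*((z-o[2])/r[...,2])[...,None]
def cloud(n,d):
    v,u=np.mgrid[0:400,0:640]; return pts(n,u,v,d)
def proj(n,p):
    c,f=cal(n); q=(np.asarray(p)-np.array(c['origin']))@rot(c); x=q[...,0]/q[...,2];y=q[...,1]/q[...,2]
    s=1+c['k1']*(x*x+y*y); return np.stack([c['cx']+f*x*s,c['cy']+f*y*s],-1)
def st():
    o=bot.get_obs()
    for k in ('clock','eef_pos','tool_rot','ft_force','grip_width','joint_pos'): print(k,np.round(o[k],4))
E
python3 - <<'E'
from h import *
for n in('scene','top'):
    p,d=bot.camera(n); cv2.imwrite(f'pics/{n}0.png',p[...,::-1]); np.savez(f'{n}0.npz',p=p,d=d); print(bot.calibration(n))
st()
E
```

```text
pics
{'fovy': 54.678193355033926, 'cx': 317.77670789047454, 'cy': 203.19884400881722, 'k1': -0.07330971906895635, 'origin': array([ 1.16346548, -0.59715221,  0.81562106]), 'orientation': array([ 0.84010766,  0.33921224, -0.1472372 , -0.39683168])}
{'fovy': 53.58675802544652, 'cx': 318.75119335835143, 'cy': 197.20634345047765, 'k1': 0.0269741458975681, 'origin': array([ 0.53754374, -0.01579709,  1.50090745]), 'orientation': array([-0.70227595,  0.7113771 , -0.02327018,  0.01447773])}
clock 0.1
eef_pos [ 0.1702 -0.4695  0.2137]
tool_rot [ 8.188e-01 -5.741e-01 -8.000e-04 -5.000e-04]
ft_force [ 0.5143  0.3595 -0.0041]
grip_width 0.0849
joint_pos [-1.223   0.2414  0.0039  1.3352 -0.      1.5708]
```

View pics/scene0.png

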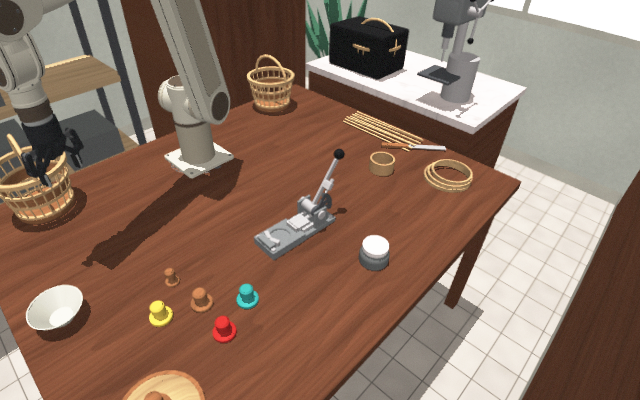

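View pics/top0.png

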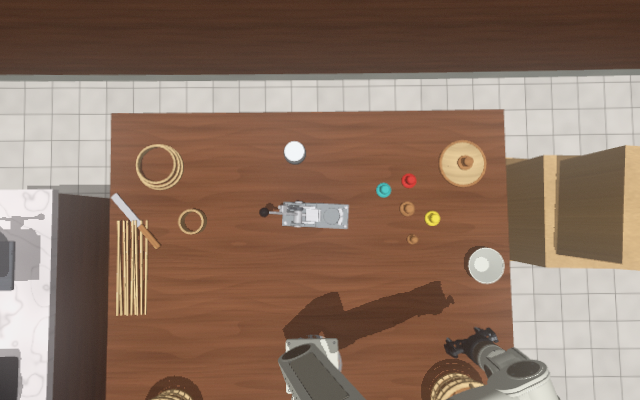

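The candidates for the knob are, in the top view, brown at (408,209), a smaller brown at (412,239), yellow (433,218), red (409,180), turquoise (384,190), and one on a wooden lid at (466,162). The larger free-standing brown one at (408,209), scene (202,298), fits. I'll confirm it with sizes and a crop.

Run:
```python
from h import *
S=np.load('scene0.npz');T=np.load('top0.npz')
a=cv2.resize(T['p'][130:260,240:450],None,fx=3.8,fy=3.8,interpolation=cv2.INTER_CUBIC)
cv2.imwrite('pics/crop_top.png',a[...,::-1])
a=cv2.resize(S['p'][140:350,140:400],None,fx=2.8,fy=2.8,interpolation=cv2.INTER_CUBIC)
cv2.imwrite('pics/crop_sc.png',a[...,::-1])
for n,D,c,rr in(('top',T,(408,209),14),('top',T,(412,239),10),('scene',S,(202,298),18),('scene',S,(172,277),14)):
    C=cloud(n,D['d']); u,v=c; P=C[v-rr:v+rr,u-rr:u+rr].reshape(-1,3)
    print(n,c)
    for lo,hi in((.006,.02),(.04,.056)):
        q=P[(P[:,2]>lo)&(P[:,2]<hi)]
        if len(q): print(lo,len(q),q.min(0).round(4),q.max(0).round(4),((q.min(0)+q.max(0))/2).round(4))
    print('zmax',P[:,2].max(), np.median(P[:,2]))
```

```text
top (408, 209)
0.006 109 [ 0.5269 -0.4144  0.0061] [ 0.622  -0.3212  0.0198] [ 0.5744 -0.3678  0.0129]
0.04 65 [ 0.5528 -0.3801  0.0403] [ 0.586  -0.3501  0.0554] [ 0.5694 -0.3651  0.0478]
zmax 1.500907451191044 0.001473195985960185
top (412, 239)
0.006 47 [ 0.4218 -0.4174  0.006 ] [ 0.4934 -0.3455  0.0151] [ 0.4576 -0.3814  0.0106]
0.04 35 [ 0.4463 -0.3913  0.0402] [ 0.465  -0.3704  0.054 ] [ 0.4556 -0.3808  0.0471]
zmax 0.05396080481954191 0.001644166456838847
scene (202, 298)
0.006 214 [ 0.5491 -0.395   0.0067] [ 0.5992 -0.3421  0.0178] [ 0.5742 -0.3685  0.0122]
0.04 139 [ 0.5579 -0.3844  0.0407] [ 0.5893 -0.3525  0.0516] [ 0.5736 -0.3685  0.0462]
zmax 0.8156210611701437 0.00100770991908955
scene (172, 277)
0.006 84 [ 0.4453 -0.3997  0.0062] [ 0.4744 -0.3662  0.0189] [ 0.4598 -0.3829  0.0126]
0.04 59 [ 0.4465 -0.3955  0.0412] [ 0.4715 -0.3731  0.0482] [ 0.459  -0.3843  0.0447]
zmax 0.8156210611701437 0.0008946530574115985
```

View pics/crop_top.png

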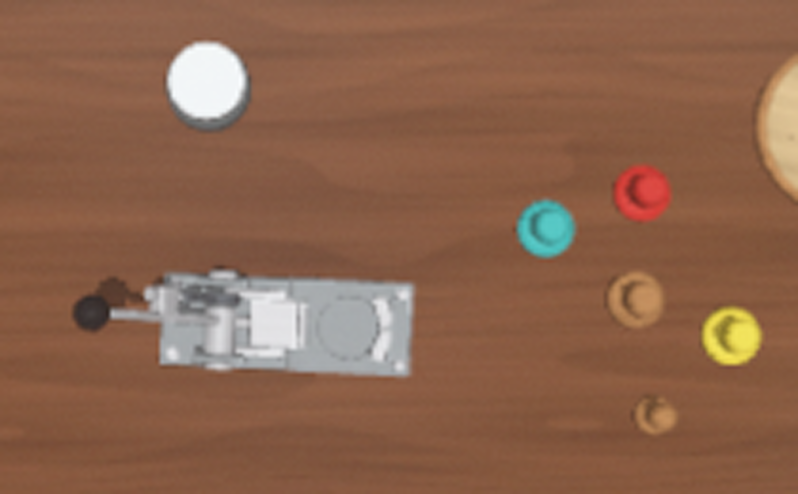

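View pics/crop_sc.png

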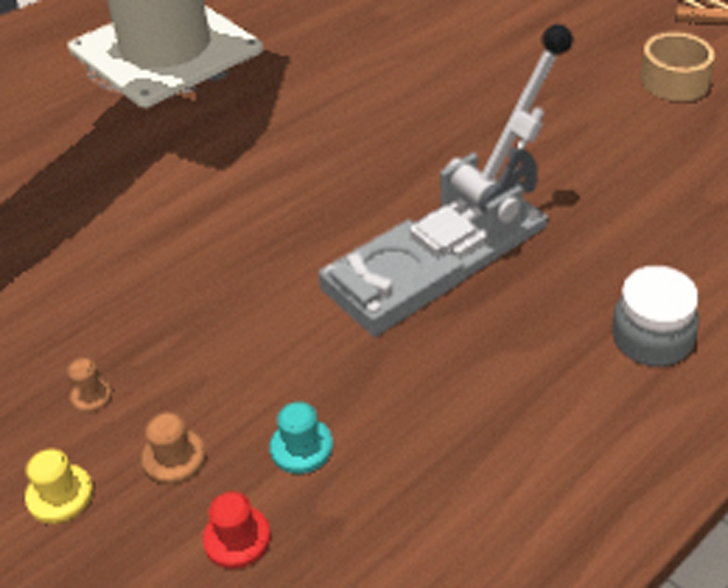

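The crops confirm it: the knob at (0.573,-0.368) has a flange of about 53 mm and a top at about 50 mm. The small one at (0.459,-0.383) is clearly smaller. Next is the vice pose.

```bash
cat >> h.py <<'E'
def warp(n,p,x0,x1,y0,y1,z,s=0.0005):
    # image: rows = x increasing downward?, cols= y increasing
    X,Y=np.mgrid[x0:x1:s,y0:y1:s]
    q=proj(n,np.stack([X,Y,np.full_like(X,z)],-1)).astype(np.float32)
    return cv2.remap(p,q[...,0],q[...,1],cv2.INTER_CUBIC)
E
python3 - <<'E'
from h import *
ims=[]
for n in('top','scene'):
    p=np.load(n+'0.npz')['p']
    w=warp(n,p,0.47,0.62,-0.22,0.1,0.026,0.0005)
    ims.append(w)
    cv2.imwrite(f'pics/w_{n}.png',cv2.resize(w,None,fx=1.2,fy=1.2)[...,::-1])
    C=cloud(n,np.load(n+'0.npz')['d']).reshape(-1,3)
    q=C[(C[:,2]>.02)&(C[:,2]<.031)&(C[:,0]>.46)&(C[:,0]<.63)&(C[:,1]>-.25)&(C[:,1]<.12)]
    print(n,len(q),q.min(0),q.max(0),cv2.minAreaRect(q[:,:2].astype(np.float32)))
    # ball: dark pts at height
    q=C[(C[:,2]>.17)&(C[:,2]<.24)&(C[:,0]>.45)&(C[:,0]<.65)&(C[:,1]>-.05)&(C[:,1]<.25)]
    print('ball',len(q),q.min(0),q.max(0))
E
```

```text
top 618 [ 0.50044963 -0.13964084  0.02002306] [0.59992904 0.10338174 0.03098976] ((0.5495201349258423, -0.01883869618177414), (0.2438257783651352, 0.0899103656411171), 86.7360610961914)
ball 90 [0.54744057 0.11386879 0.17232926] [0.57348635 0.1622575  0.23059042]
scene 792 [ 0.49850525 -0.1467842   0.02001095] [0.5986152  0.09461045 0.0309732 ] ((0.5507373809814453, -0.025576315820217133), (0.23859259486198425, 0.09400193393230438), 86.65921783447266)
ball 143 [0.55000334 0.11046968 0.1703533 ] [0.57876999 0.15538285 0.22184911]
```

View pics/w_top.png

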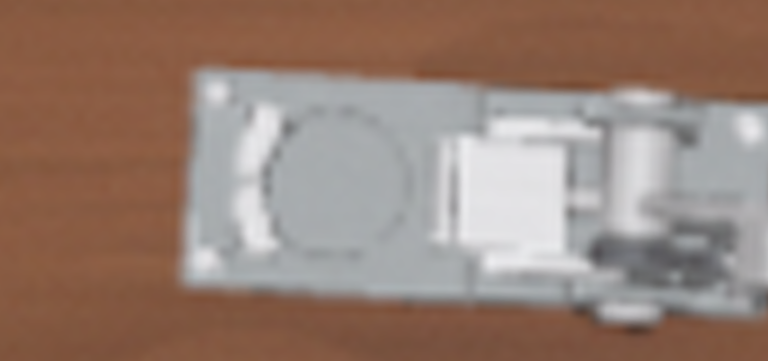

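View pics/w_scene.png

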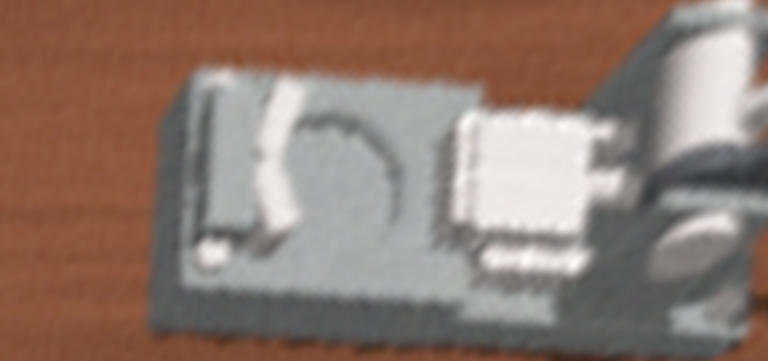

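Run:
```python
from h import *
ims=[]
for n in('top','scene'):
    p=np.load(n+'0.npz')['p']
    w=warp(n,p,0.49,0.61,-0.15,-0.02,0.026,0.00025)
    w=cv2.convertScaleAbs(w,alpha=1.3,beta=-40)
    for cx,cy,col in((.5465,-.0800,(255,0,0)),):
        for a in np.linspace(0,2*np.pi,73):
            cv2.circle(w,(int((cy+.03*np.cos(a)+.15)/.00025),int((cx+.03*np.sin(a)-.49)/.00025)),1,col,-1)
    ims.append(w)
o=np.hstack(ims); o=cv2.resize(o,None,fx=.76,fy=.76); print(o.shape)
cv2.imwrite('pics/rec.png',o[...,::-1])
```

```text
(365, 790, 3)
```

View pics/rec.png

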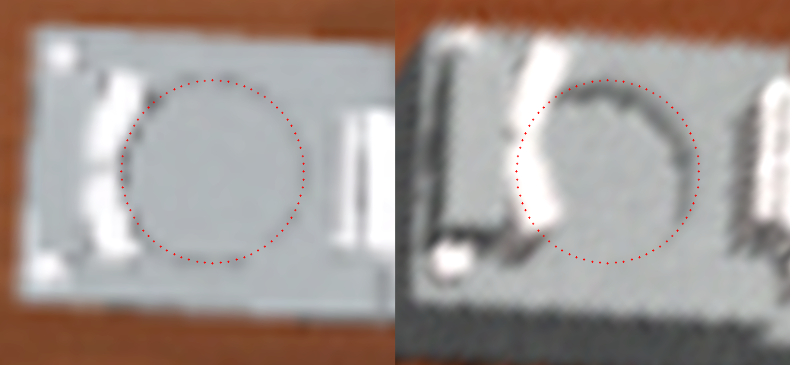

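```bash
cat >> h.py <<'E'
def ov(n,p,cx,cy,z,rs,half,s=0.00025):
    w=warp(n,p,cx-half,cx+half,cy-half,cy+half,z,s)
    for r in rs:
        for a in np.linspace(0,2*np.pi,61):
            cv2.circle(w,(int((half+r*np.cos(a))/s),int((half+r*np.sin(a))/s)),1,(0,255,255),-1)
    return w
def rel(target,yawdeg):
    "shift & turn to go from measured pose to target with tool down, tool x at yaw"
    o=bot.get_obs(); Rm=R.from_quat(o['tool_rot']); y=np.radians(yawdeg)
    Rt=R.from_matrix(np.array([[np.cos(y),np.sin(y),0],[np.sin(y),-np.cos(y),0],[0,0,-1]]))
    print('lin',np.round(Rm.inv().apply(np.array(target)-o['eef_pos']),4),'rot',np.round((Rm.inv()*Rt).as_rotvec(degrees=True),2))
E
python3 - <<'E'
from h import *
ims=[]
for n in('top','scene'):
    p=np.load(n+'0.npz')['p']
    for z,r in((.05,.017),(.012,.028)): ims.append(ov(n,p,.573,-.367,z,[r],.048))
o=np.hstack(ims); o=cv2.resize(o,(800,200)); cv2.imwrite('pics/kn.png',o[...,::-1])
rel([.573,-.367,.15],-3.5)
E
```

```text
lin [ 0.041  -0.4136  0.0636] rot [-6.000e-02  1.000e-01 -6.657e+01]
```

View pics/kn.png

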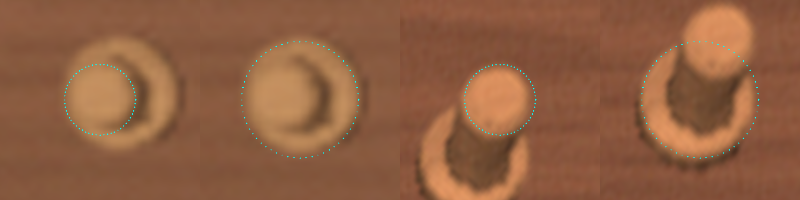

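Emit:
{"name": "jog_arm", "arguments": {
  "jaw": [0,0,0,0,0,0,0,0],
  "linear": [
    [0.003,-0.03,0],
    [0.007,-0.07,0],
    [0.011,-0.11,0],
    [0.015,-0.15,0.01],
    [0.019,-0.19,0.02],
    [0.023,-0.23,0.03],
    [0.027,-0.27,0.04],
    [0.031,-0.31,0.04]
  ],
  "delta_rot": [
    [0,0,-6],
    [0,0,-12],
    [0,0,-18],
    [0,0,-24],
    [0,0,-30],
    [0,0,-36],
    [0,0,-42],
    [0,0,-48]
  ]
}}

```text
clock: 0.77
eef_pos: [0.4729, -0.3916, 0.1714]
tool_rot: [0.982, -0.189, -0.002, -0.001]
ft_force: [-0.1, -0.3, -0.5]
grip_width: 0.0855
```

Run:
```python
from h import *
st(); rel([.573,-.367,.11],-3.5)
```

```text
clock 0.7667
eef_pos [ 0.4729 -0.3916  0.1714]
tool_rot [ 0.982  -0.1888 -0.0023 -0.0012]
ft_force [-0.0742 -0.3312 -0.4863]
grip_width 0.0855
joint_pos [-6.9160e-01  4.9290e-01  2.6100e-01  1.3441e+00 -1.0000e-04  1.2592e+00]
lin [ 0.0841 -0.0599  0.0611] rot [ -0.13   0.27 -18.27]
```

Emit:
{"name": "jog_arm", "arguments": {
  "jaw": [0.25,0.25,0.25,0.25,0.25,0.25,0.25,0.25],
  "linear": [
    [0.016,-0.012,0.01],
    [0.033,-0.024,0.02],
    [0.05,-0.036,0.03],
    [0.067,-0.048,0.045],
    [0.084,-0.06,0.06],
    [0.084,-0.06,0.06],
    [0.084,-0.06,0.06],
    [0.084,-0.06,0.06]
  ],
  "delta_rot": [
    [0,0,-6],
    [0,0,-12],
    [0,0,-18],
    [0,0,-18.5],
    [0,0,-18.5],
    [0,0,-18.5],
    [0,0,-18.5],
    [0,0,-18.5]
  ]
}}

```text
clock: 1.43
eef_pos: [0.5722, -0.3694, 0.114]
tool_rot: [1.0, -0.031, -0.001, -0.0]
ft_force: [0.4, -1.7, 0.2]
grip_width: 0.0643
```

Run:
```python
from h import *
st(); rel([.573,-.367,.038],-3.5)
```

```text
clock 1.4333
eef_pos [ 0.5722 -0.3694  0.114 ]
tool_rot [ 9.995e-01 -3.120e-02 -7.000e-04 -2.000e-04]
ft_force [ 0.4489 -1.7449  0.2038]
grip_width 0.0643
joint_pos [-5.7310e-01  6.5880e-01  3.9310e-01  1.3066e+00 -4.0000e-04  1.0600e+00]
lin [ 0.0007 -0.0024  0.076 ] rot [-0.02  0.08 -0.07]
```

Emit:
{"name": "jog_arm", "arguments": {
  "jaw": [0.25,0.25,0.25,0.25,0.25,0.25,0.25,0.25],
  "linear": [
    [0.001,-0.002,0.015],
    [0.001,-0.002,0.03],
    [0.001,-0.002,0.045],
    [0.001,-0.002,0.06],
    [0.001,-0.002,0.07],
    [0.001,-0.002,0.076],
    [0.001,-0.002,0.076],
    [0.001,-0.002,0.076]
  ],
  "delta_rot": [
    [0,0,0],
    [0,0,0],
    [0,0,0],
    [0,0,0],
    [0,0,0],
    [0,0,0],
    [0,0,0],
    [0,0,0]
  ]
}}

```text
clock: 2.1
eef_pos: [0.5738, -0.3681, 0.0392]
tool_rot: [1.0, -0.031, 0.0, 0.0]
ft_force: [-0.2, 0.5, -0.7]
grip_width: 0.0639
```

Run:
```python
from h import *
st(); rel([.573,-.367,.038],-3.5)
p,d=bot.camera('scene'); np.savez('s1.npz',p=p,d=d)
cv2.imwrite('pics/s1.png',cv2.resize(p[220:350,120:300],None,fx=4,fy=4)[...,::-1])
```

```text
clock 2.1
eef_pos [ 0.5738 -0.3681  0.0392]
tool_rot [ 9.995e-01 -3.150e-02  3.000e-04  2.000e-04]
ft_force [-0.2395  0.4988 -0.7155]
grip_width 0.0639
joint_pos [-5.7030e-01  7.0990e-01  2.8530e-01  1.1456e+00 -1.0000e-04  1.0635e+00]
lin [-0.0009 -0.001   0.0012] rot [ 0.02 -0.03 -0.11]
```

View pics/s1.png

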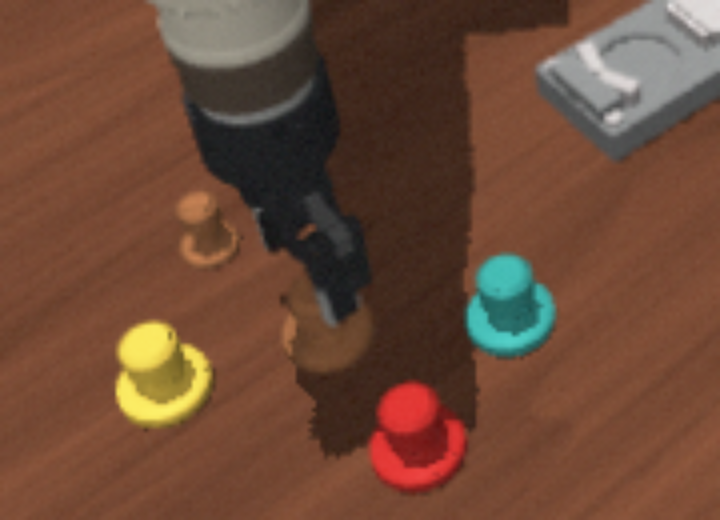

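The picture shows the open fingers straddling the brown knob's head, with the knob at about (325,320) in the crop and clear of the red, yellow and small knobs. I'll close and then lift.

Emit:
{"name": "jog_arm", "arguments": {
  "jaw": [1,1,1,1,1,1,1,1],
  "linear": [
    [0,-0.001,0],
    [0,-0.001,0],
    [0,-0.001,0],
    [0,-0.001,0],
    [0,-0.001,0],
    [0,-0.001,0],
    [0,-0.001,0],
    [0,-0.001,0]
  ],
  "delta_rot": [
    [0,0,0],
    [0,0,0],
    [0,0,0],
    [0,0,0],
    [0,0,0],
    [0,0,0],
    [0,0,0],
    [0,0,0]
  ]
}}

```text
clock: 2.82
eef_pos: [0.574, -0.3666, 0.0384]
tool_rot: [1.0, -0.031, -0.0, -0.0]
ft_force: [0.5, -0.4, -0.4]
grip_width: 0.0
```

Emit:
{"name": "jog_arm", "arguments": {
  "jaw": [1,1,1,1,1,1,1,1],
  "linear": [
    [0,0,0],
    [0,0,0],
    [0,0,-0.005],
    [0,0,-0.02],
    [0,0,-0.04],
    [0,0,-0.06],
    [0,0,-0.08],
    [0,0,-0.08]
  ],
  "delta_rot": [
    [0,0,0],
    [0,0,0],
    [0,0,0],
    [0,0,0],
    [0,0,0],
    [0,0,0],
    [0,0,0],
    [0,0,0]
  ]
}}

```text
clock: 3.48
eef_pos: [0.5766, -0.3682, 0.1244]
tool_rot: [1.0, -0.031, 0.004, 0.002]
ft_force: [-0.5, 0.1, 0.9]
grip_width: -0.0
```

Run:
```python
from h import *
st(); rel([.5467,-.081,.12],-3.5)
```

```text
clock 3.4833
eef_pos [ 0.5766 -0.3682  0.1244]
tool_rot [ 0.9995 -0.0312  0.004   0.0024]
ft_force [-0.5345  0.1475  0.9248]
grip_width -0.0
joint_pos [-0.5683  0.6502  0.4049  1.3163  0.      1.0648]
lin [-0.0477 -0.2848  0.0027] rot [ 0.26 -0.46 -0.07]
```

The grip width is 0, so the knob was not grasped. I'll look again.

Run:
```python
from h import *
p,d=bot.camera('scene'); np.savez('s2.npz',p=p,d=d)
p2,d2=bot.camera('top'); np.savez('t2.npz',p=p2,d=d2)
a=cv2.resize(p[200:350,120:270],(520,520)); b=cv2.resize(p2[160:260,360:460],(280,280)); b=cv2.copyMakeBorder(b,0,240,0,0,0)
cv2.imwrite('pics/s2.png',np.hstack([a,b])[...,::-1])
```

```text
(no output)
```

View pics/s2.png

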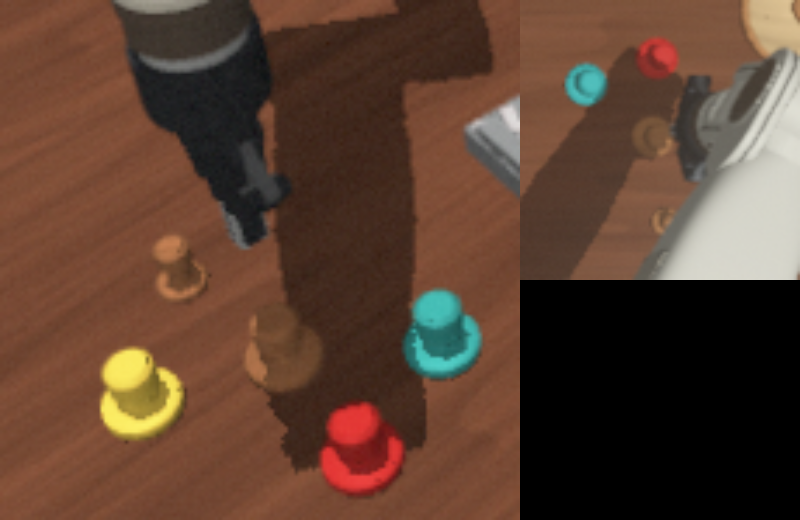

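Run:
```python
from h import *
e=np.array(bot.get_obs()['eef_pos'])
for n,f in(('top','t2'),('scene','s2')):
    D=np.load(f+'.npz'); print(n,'tip proj',proj(n,e+[0,0,-.017]),'tcp',proj(n,e),'body',proj(n,e+[0,0,.06]))
    C=cloud(n,D['d']).reshape(-1,3)
    for lo in (.095,.105,.115,.125,.14,.16,.18,.2):
        q=C[(C[:,2]>lo)&(C[:,2]<lo+.01)&(abs(C[:,0]-e[0])<.1)&(abs(C[:,1]-e[1])<.1)]
        if len(q)>3: print(lo,len(q),q.min(0).round(3),q.max(0).round(3))
ims=[]
for n,f in(('top','t2'),('scene','s2')):
    p=np.load(f+'.npz')['p']
    for z,r in((.05,.017),(.012,.028)): ims.append(ov(n,p,.573,-.367,z,[r],.048))
o=np.hstack(ims); o=cv2.resize(o,(800,200)); cv2.imwrite('pics/kn2.png',o[...,::-1])
p=np.load('s2.npz')['p']; cv2.imwrite('pics/s2b.png',cv2.resize(p[180:330,130:260],(693,600),0,0,cv2.INTER_CUBIC)[...,::-1])
```

```text
top tip proj [413.19994561 206.57775189] tcp [414.41986022 206.43279844] body [418.97650644 205.89145871]
0.18 7 [ 0.538 -0.364  0.184] [ 0.604 -0.352  0.19 ]
0.2 14 [ 0.528 -0.364  0.203] [ 0.616 -0.352  0.21 ]
scene tip proj [195.30800082 278.2955569 ] tcp [193.93042248 273.57359479] body [188.80684608 255.90383729]
0.14 12 [ 0.579 -0.38   0.14 ] [ 0.589 -0.36   0.15 ]
0.16 30 [ 0.569 -0.379  0.161] [ 0.591 -0.359  0.17 ]
0.18 22 [ 0.545 -0.382  0.183] [ 0.606 -0.36   0.19 ]
0.2 43 [ 0.532 -0.385  0.2  ] [ 0.622 -0.353  0.21 ]
```

View pics/kn2.png

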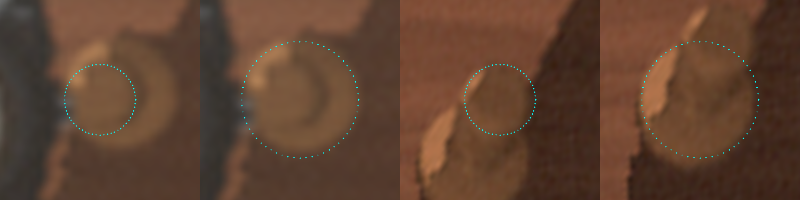

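View pics/s2b.png

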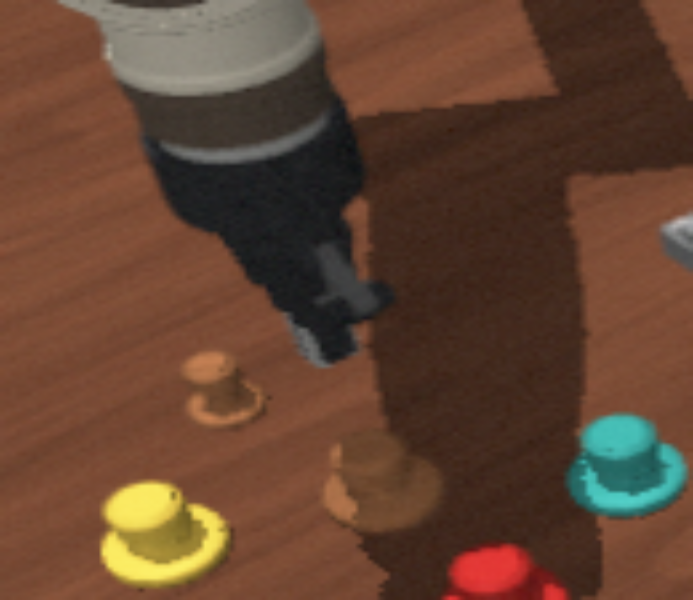

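Run:
```python
from h import *
for z in(.02,.03,.04,.05,.06): print(z,proj('scene',np.array([.607,-.37,z])),proj('scene',np.array([.5766,-.3682,z+.085])))
# init
S=np.load('scene0.npz')
C=cloud('scene',S['d']).reshape(-1,3)
q=C[(C[:,2]>.1)&(C[:,2]<.4)&(abs(C[:,0]-.17)<.12)&(abs(C[:,1]+.47)<.12)]
for lo in np.arange(.16,.3,.01):
    w=q[(q[:,2]>lo)&(q[:,2]<lo+.01)]
    if len(w)>2: print(round(lo,3),len(w),w.min(0).round(3),w.max(0).round(3))
print(proj('scene',np.array([.17,-.47,.215])))
D=np.load('s2.npz')['d']; np.set_printoptions(linewidth=200)
print(D[258:284:2,180:206:2].round(3))
print('depth of tcp', ((np.array([.5766,-.3682,.1244])-bot.calibration('scene')['origin'])@rot(bot.calibration('scene')))[2])
```

```text
0.02 [208.17878515 308.20056285] [195.19724051 278.45209619]
0.03 [207.4851552  305.76629448] [194.38729929 275.6814493 ]
0.04 [206.78227712 303.29625545] [193.56638917 272.86900017]
0.05 [206.06997937 300.78970449] [192.73430886 270.01387156]
0.06 [205.34808664 298.24588125] [191.89085301 267.11516386]
0.24 17 [ 0.143 -0.515  0.243] [ 0.197 -0.422  0.249]
0.25 57 [ 0.145 -0.526  0.25 ] [ 0.199 -0.414  0.26 ]
0.26 69 [ 0.144 -0.525  0.26 ] [ 0.199 -0.414  0.27 ]
0.27 58 [ 0.146 -0.525  0.27 ] [ 0.199 -0.415  0.28 ]
0.28 58 [ 0.145 -0.538  0.28 ] [ 0.201 -0.406  0.29 ]
0.29 153 [ 0.14  -0.544  0.29 ] [ 0.209 -0.397  0.3  ]
[ 68.18573301 184.88705766]
[[1.072 1.069 0.825 0.816 0.822 0.787 0.77  0.771 0.772 0.793 0.816 1.079 1.076]
 [1.067 1.069 0.844 0.824 0.808 0.795 0.777 0.78  0.818 1.065 1.068 1.07  1.071]
 [1.06  1.062 1.066 0.834 0.812 0.804 0.795 0.842 1.065 1.063 1.067 1.064 1.063]
 [1.056 1.056 1.056 0.846 0.842 0.813 0.84  0.847 0.861 1.06  1.059 1.058 1.06 ]
 [1.05  1.05  1.052 0.852 0.844 0.84  0.843 0.853 0.851 1.054 1.053 1.054 1.048]
 [1.045 1.047 1.048 1.049 0.846 0.848 0.846 0.852 1.045 1.046 1.048 1.052 1.051]
 [1.04  1.038 1.043 1.04  0.855 0.854 0.85  1.046 1.041 1.041 1.044 1.04  1.042]
 [1.038 1.037 1.036 1.037 1.035 1.036 1.034 1.038 1.039 1.037 1.04  1.038 1.039]
 [1.032 1.031 1.03  1.032 1.03  1.029 1.03  1.031 1.034 1.033 1.034 1.03  1.031]
 [1.025 1.027 1.026 1.026 1.025 1.025 1.027 1.026 1.03  1.027 1.027 1.029 1.024]
 [1.02  1.021 1.022 1.022 1.023 1.021 1.021 1.023 1.022 1.02  1.024 1.023 1.02 ]
 [1.014 1.014 1.014 1.015 1.016 1.018 1.018 1.017 1.017 1.014 1.018 1.016 1.019]
 [1.008 1.011 1.011 1.012 1.011 1.013 1.011 1.011 1.011 1.011 1.014 1.012 1.011]]
depth of tcp 0.876518572722905
```

Run:
```python
from h import *
p=np.load('scene0.npz')['p']; cv2.imwrite('pics/g0.png',cv2.resize(p[90:210,0:120],(600,600),0,0,cv2.INTER_CUBIC)[...,::-1])
```

```text
(no output)
```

View pics/g0.png

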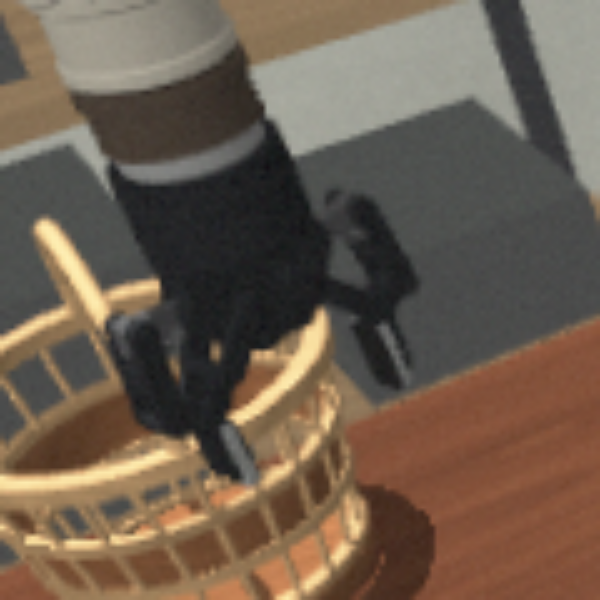

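The fingertips sit about 30 mm higher above the reported TCP than stated. At the start they were at about z=0.24 with TCP 0.215, and shut they are now at about 0.137 with TCP 0.124. So the fingers closed just above the 50 mm head, and the knob did not move. I'll go lower by that offset and check in the image before closing.

Emit:
{"name": "jog_arm", "arguments": {
  "jaw": [0.25,0.25,0.25,0.25,0.25,0.25,0.25,0.25],
  "linear": [
    [-0.002,0,0],
    [-0.003,-0.001,0],
    [-0.003,-0.001,0],
    [-0.003,-0.001,0.02],
    [-0.003,-0.001,0.04],
    [-0.003,-0.001,0.06],
    [-0.003,-0.001,0.08],
    [-0.003,-0.001,0.085]
  ],
  "delta_rot": [
    [0,0,0],
    [0,0,0],
    [0,0,0],
    [0,0,0],
    [0,0,0],
    [0,0,0],
    [0,0,0],
    [0,0,0]
  ]
}}

```text
clock: 4.25
eef_pos: [0.5682, -0.3635, 0.0285]
tool_rot: [1.0, -0.031, -0.004, -0.002]
ft_force: [-0.9, 1.0, -2.0]
grip_width: 0.0643
```

Run:
```python
from h import *
st(); rel([.573,-.367,.012],-3.5)
```

```text
clock 4.25
eef_pos [ 0.5682 -0.3635  0.0285]
tool_rot [ 0.9995 -0.0312 -0.0035 -0.0021]
ft_force [-0.8961  1.0346 -1.9801]
grip_width 0.0643
joint_pos [-5.6920e-01  7.1230e-01  2.6010e-01  1.1268e+00  1.0000e-04  1.0640e+00]
lin [0.0052 0.0033 0.0165] rot [-0.23  0.41 -0.07]
```

Emit:
{"name": "jog_arm", "arguments": {
  "jaw": [0.25,0.25,0.25,0.25,0.25,0.25,0.25,0.25],
  "linear": [
    [0,0,0],
    [0,0,0],
    [0,0,0.006],
    [0,0,0.012],
    [0,0,0.018],
    [0,0,0.022],
    [0,0,0.022],
    [0,0,0.022]
  ],
  "delta_rot": [
    [0,0,0],
    [0,0,0],
    [0,0,0],
    [0,0,0],
    [0,0,0],
    [0,0,0],
    [0,0,0],
    [0,0,0]
  ]
}}

```text
clock: 4.92
eef_pos: [0.5708, -0.3652, 0.0111]
tool_rot: [1.0, -0.031, -0.0, -0.0]
ft_force: [-0.7, -0.3, 1.0]
grip_width: 0.064
```

Run:
```python
from h import *
st(); rel([.573,-.367,.004],-3.5)
p,d=bot.camera('scene'); cv2.imwrite('pics/s3.png',cv2.resize(p[210:330,140:260],(600,600),0,0,cv2.INTER_CUBIC)[...,::-1])
C=cloud('scene',d)[240:320,170:230].reshape(-1,3); C=C[(abs(C[:,1]+.365)<.02)&(C[:,0]>.598)&(C[:,0]<.63)]
print(np.sort(C[:,2])[:60:3].round(3))
```

```text
clock 4.9167
eef_pos [ 0.5708 -0.3652  0.0111]
tool_rot [ 9.995e-01 -3.120e-02 -4.000e-04 -2.000e-04]
ft_force [-0.7211 -0.2641  0.9507]
grip_width 0.064
joint_pos [-0.5692  0.7283  0.2412  1.0847 -0.      1.064 ]
lin [0.0024 0.0017 0.0071] rot [-0.02  0.04 -0.07]
[-0.004 -0.003 -0.002 -0.002 -0.002 -0.001 -0.001 -0.001 -0.001 -0.001
 -0.001 -0.001 -0.001 -0.001 -0.001 -0.001 -0.001 -0.    -0.    -0.   ]
```

View pics/s3.png

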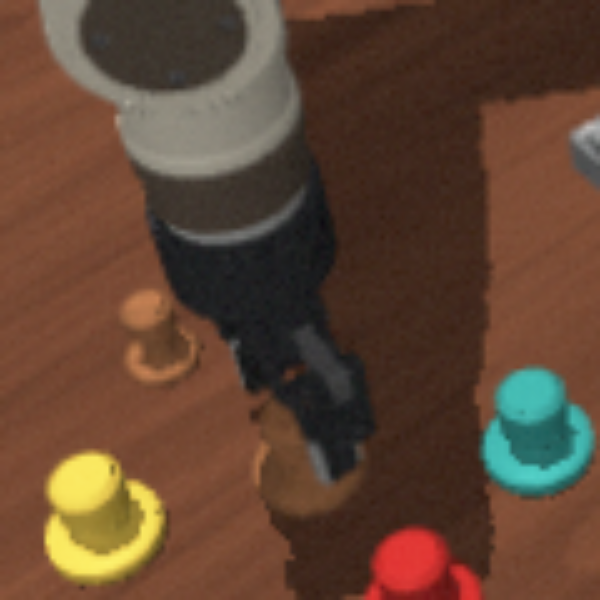

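Emit:
{"name": "jog_arm", "arguments": {
  "jaw": [0.25,0.25,0.25,0.25,1,1,1,1],
  "linear": [
    [0.001,0.001,0.003],
    [0.002,0.002,0.006],
    [0.002,0.002,0.006],
    [0.002,0.002,0.006],
    [0.002,0.002,0.006],
    [0.002,0.002,0.006],
    [0.002,0.002,0.006],
    [0.002,0.002,0.006]
  ],
  "delta_rot": [
    [0,0,0],
    [0,0,0],
    [0,0,0],
    [0,0,0],
    [0,0,0],
    [0,0,0],
    [0,0,0],
    [0,0,0]
  ]
}}

```text
clock: 5.63
eef_pos: [0.5732, -0.3677, 0.006]
tool_rot: [1.0, -0.031, 0.0, 0.0]
ft_force: [-0.7, -0.6, 1.9]
grip_width: 0.0326
```

Emit:
{"name": "jog_arm", "arguments": {
  "jaw": [1,1,1,1,1,1,1,1],
  "linear": [
    [0,0,0],
    [0,0,0],
    [0,0,0],
    [0,0,0],
    [0,0,0],
    [0,0,0],
    [0,0,0],
    [0,0,0]
  ],
  "delta_rot": [
    [0,0,0],
    [0,0,0],
    [0,0,0],
    [0,0,0],
    [0,0,0],
    [0,0,0],
    [0,0,0],
    [0,0,0]
  ]
}}

```text
clock: 6.3
eef_pos: [0.5732, -0.3677, 0.0059]
tool_rot: [1.0, -0.031, 0.0, 0.0]
ft_force: [-0.4, 1.1, 4.3]
grip_width: 0.0321
```

Run:
```python
from h import *
st(); rel([.5467,-.081,.104],-3.5)
```

```text
clock 6.3
eef_pos [ 0.5732 -0.3677  0.0059]
tool_rot [ 9.995e-01 -3.120e-02  4.000e-04  2.000e-04]
ft_force [-0.4039  1.0975  4.342 ]
grip_width 0.0321
joint_pos [-0.5704  0.7382  0.2459  1.0777 -0.      1.0628]
lin [-0.0443 -0.2845 -0.0982] rot [ 0.02 -0.04 -0.07]
```

Emit:
{"name": "jog_arm", "arguments": {
  "jaw": [1,1,1,1,1,1,1,1],
  "linear": [
    [0,0,-0.005],
    [0,0,-0.015],
    [0,0,-0.03],
    [0,0,-0.05],
    [0,0,-0.07],
    [0,0,-0.09],
    [0,0,-0.1],
    [0,0,-0.1]
  ],
  "delta_rot": [
    [0,0,0],
    [0,0,0],
    [0,0,0],
    [0,0,0],
    [0,0,0],
    [0,0,0],
    [0,0,0],
    [0,0,0]
  ]
}}

```text
clock: 6.97
eef_pos: [0.5745, -0.3685, 0.109]
tool_rot: [1.0, -0.031, 0.002, 0.001]
ft_force: [0.7, -0.2, -0.1]
grip_width: 0.0324
```

Emit:
{"name": "jog_arm", "arguments": {
  "jaw": [1,1,1,1,1,1,1,1],
  "linear": [
    [-0.002,-0.01,0],
    [-0.005,-0.03,0],
    [-0.01,-0.06,0],
    [-0.016,-0.09,0],
    [-0.022,-0.12,0],
    [-0.027,-0.15,0],
    [-0.032,-0.18,0],
    [-0.036,-0.21,0]
  ],
  "delta_rot": [
    [0,0,0],
    [0,0,0],
    [0,0,0],
    [0,0,0],
    [0,0,0],
    [0,0,0],
    [0,0,0],
    [0,0,0]
  ]
}}

```text
clock: 7.63
eef_pos: [0.5476, -0.1531, 0.1033]
tool_rot: [1.0, -0.031, -0.002, -0.001]
ft_force: [0.4, 0.4, -1.3]
grip_width: 0.0329
```

Run:
```python
from h import *
st(); rel([.5467,-.081,.09],-3.5)
```

```text
clock 7.6333
eef_pos [ 0.5476 -0.1531  0.1033]
tool_rot [ 9.995e-01 -3.110e-02 -2.100e-03 -7.000e-04]
ft_force [ 0.3695  0.3583 -1.2735]
grip_width 0.0329
joint_pos [-2.7290e-01  4.4730e-01  4.7000e-03  1.1327e+00  3.0000e-04  1.3602e+00]
lin [-0.0053 -0.0719  0.0135] rot [-0.07  0.25 -0.07]
```

Emit:
{"name": "jog_arm", "arguments": {
  "jaw": [1,1,1,1,1,1,1,1],
  "linear": [
    [-0.001,-0.02,0],
    [-0.003,-0.04,0.005],
    [-0.004,-0.06,0.01],
    [-0.005,-0.072,0.013],
    [-0.005,-0.072,0.013],
    [-0.005,-0.072,0.013],
    [-0.005,-0.072,0.013],
    [-0.005,-0.072,0.013]
  ],
  "delta_rot": [
    [0,0,0],
    [0,0,0],
    [0,0,0],
    [0,0,0],
    [0,0,0],
    [0,0,0],
    [0,0,0],
    [0,0,0]
  ]
}}

```text
clock: 8.3
eef_pos: [0.5496, -0.0845, 0.0925]
tool_rot: [0.999, -0.032, 0.0, 0.0]
ft_force: [0.3, 0.7, -1.1]
grip_width: 0.0321
```

Run:
```python
from h import *
st(); rel([.5467,-.081,.05],-3.5)
for n in('scene','top'):
    p,d=bot.camera(n); np.savez(n+'4.npz',p=p,d=d)
p=np.load('scene4.npz')['p']; cv2.imwrite('pics/s4.png',cv2.resize(p[150:290,220:360],(600,600),0,0,cv2.INTER_CUBIC)[...,::-1])
```

```text
clock 8.3
eef_pos [ 0.5496 -0.0845  0.0925]
tool_rot [ 9.995e-01 -3.190e-02  0.000e+00  2.000e-04]
ft_force [ 0.3197  0.7211 -1.0651]
grip_width 0.0321
joint_pos [-1.5240e-01  4.3030e-01 -5.3200e-02  1.0872e+00 -4.0000e-04  1.4821e+00]
lin [-0.0031 -0.0033  0.0424] rot [ 0.02 -0.   -0.15]
```

View pics/s4.png

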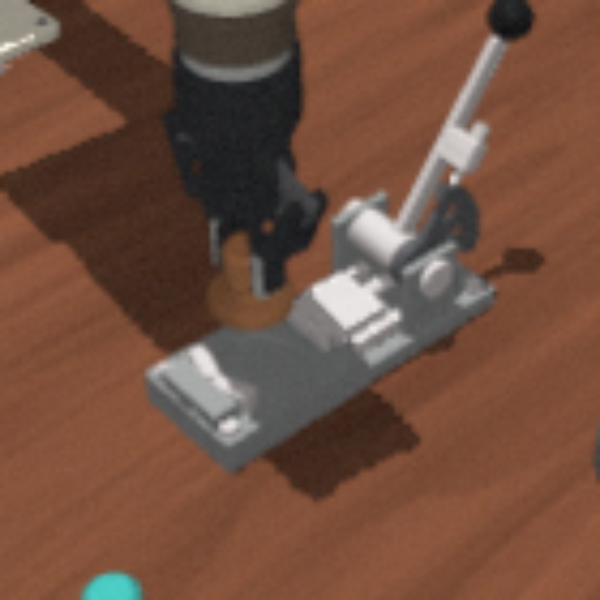

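Run:
```python
from h import *
e=np.array([.5496,-.0845,.0925]); ims=[]
for n in('scene','top'):
    p=np.load(n+'4.npz')['p']
    for z in (.0866,.0986):
        ims.append(cv2.convertScaleAbs(ov(n,p,e[0],e[1],z,[.028],.06),alpha=1.6))
o=np.hstack(ims); o=cv2.resize(o,(800,200)); cv2.imwrite('pics/kn4.png',o[...,::-1])
```

```text
(no output)
```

View pics/kn4.png

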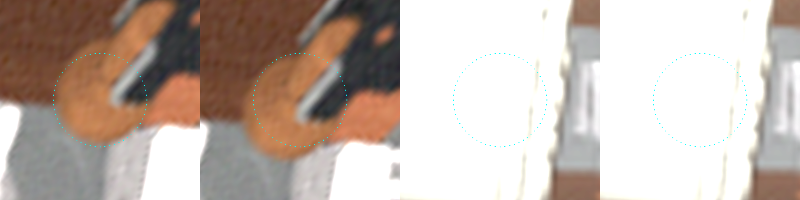

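```bash
cat >> h.py <<'E'
def lines(n,p,polys,box,sc):
    u0,v0,u1,v1=box
    im=cv2.resize(p[v0:v1,u0:u1],None,fx=sc,fy=sc,interpolation=cv2.INTER_CUBIC)
    for P,col in polys:
        q=(proj(n,P)-[u0,v0]+.5)*sc-.5
        cv2.polylines(im,[np.round(q*16).astype(np.int32)],False,col,1,cv2.LINE_AA,4)
    return im
def circ(x,y,z,r,a0=0,a1=2*np.pi):
    a=np.linspace(a0,a1,73); return np.stack([x+r*np.cos(a),y+r*np.sin(a),np.full_like(a,z)],-1)
def vice(x,y,yaw,loc):
    c,s=np.cos(yaw),np.sin(yaw); L=np.atleast_2d(loc).astype(float)
    return np.stack([x+c*L[:,0]-s*L[:,1],y+s*L[:,0]+c*L[:,1],L[:,2]],-1)
E
cat > a.py <<'E'
from h import *
import sys
x,y,yaw=map(float,sys.argv[1:4])
rect=[[-.045,.1,.026],[-.045,-.06,.026],[.045,-.06,.026],[.045,.1,.026]]
base=[[-.045,-.06,0],[.045,-.06,0],[.045,.185,0]]
ims=[]
for n,b,s in(('scene',(245,200,325,270),7.5),('top',(300,190,360,240),8)):
    p=np.load(n+'0.npz')['p']
    ims.append(lines(n,p,[(circ(x,y,.026,.03),(255,0,0)),(vice(x,y,yaw,rect),(255,0,0)),(vice(x,y,yaw,base),(0,0,255))],b,s))
cv2.imwrite('pics/va.png',ims[0][...,::-1]);cv2.imwrite('pics/vb.png',ims[1][...,::-1])
E
python3 a.py .5467 -.0815 -.061
```

```text
(no output)
```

View pics/va.png

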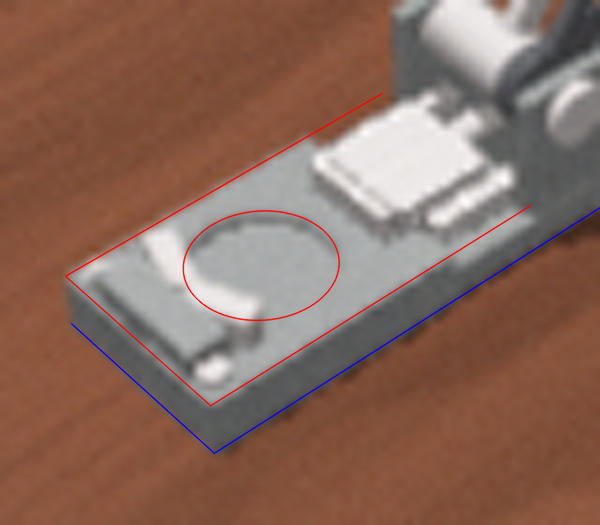

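View pics/vb.png

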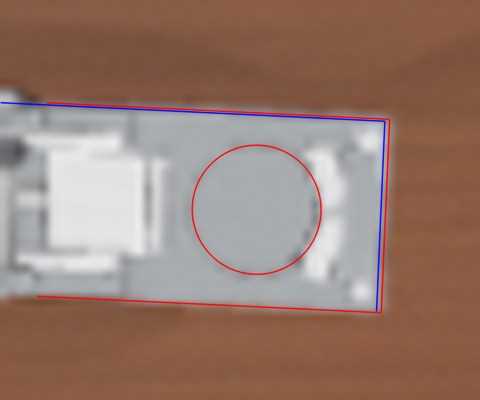

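```bash
cat > b.py <<'E'
from h import *
import sys
f,x,y,z=sys.argv[1],*map(float,sys.argv[2:5])
b=tuple(map(int,sys.argv[5:9]))
p=cv2.convertScaleAbs(np.load(f)['p'],alpha=1.4)
im=lines('scene',p,[(circ(x,y,z,.028),(255,255,0)),(circ(x,y,z+.012,.028),(0,255,255)),(circ(x,y,z+.05,.017),(0,255,0))],b,7.5)
cv2.imwrite('pics/kb.png',im[...,::-1])
E
python3 b.py scene4.npz .5496 -.0845 .0866 250 190 330 250
```

```text
(no output)
```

View pics/kb.png

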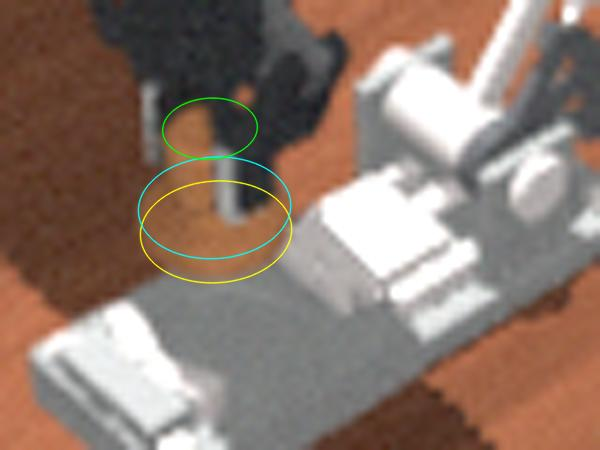

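Emit:
{"name": "jog_arm", "arguments": {
  "jaw": [1,1,1,1,1,1,1,1],
  "linear": [
    [-0.001,-0.001,0.005],
    [-0.002,-0.003,0.01],
    [-0.003,-0.004,0.02],
    [-0.003,-0.004,0.028],
    [-0.003,-0.004,0.035],
    [-0.003,-0.004,0.037],
    [-0.003,-0.004,0.037],
    [-0.003,-0.004,0.037]
  ],
  "delta_rot": [
    [0,0,0],
    [0,0,0],
    [0,0,0],
    [0,0,0],
    [0,0,0],
    [0,0,0],
    [0,0,0],
    [0,0,0]
  ]
}}

```text
clock: 9.07
eef_pos: [0.5468, -0.0793, 0.0553]
tool_rot: [1.0, -0.031, -0.0, -0.0]
ft_force: [0.2, 0.2, -0.1]
grip_width: 0.0323
```

```bash
python3 - <<'E'
from h import *
st(); rel([.547,-.0802,.035],-3.5)
p,d=bot.camera('scene'); np.savez('scene5.npz',p=p,d=d)
E
python3 b.py scene5.npz .547 -.081 .050 250 190 330 260
```

```text
clock 9.0667
eef_pos [ 0.5468 -0.0793  0.0553]
tool_rot [ 9.995e-01 -3.110e-02 -2.000e-04 -0.000e+00]
ft_force [ 0.181   0.2427 -0.1436]
grip_width 0.0323
joint_pos [-0.144   0.4612 -0.1119  0.9981 -0.      1.489 ]
lin [0.0003 0.0009 0.0203] rot [ 0.    0.03 -0.07]
```

View pics/kb.png

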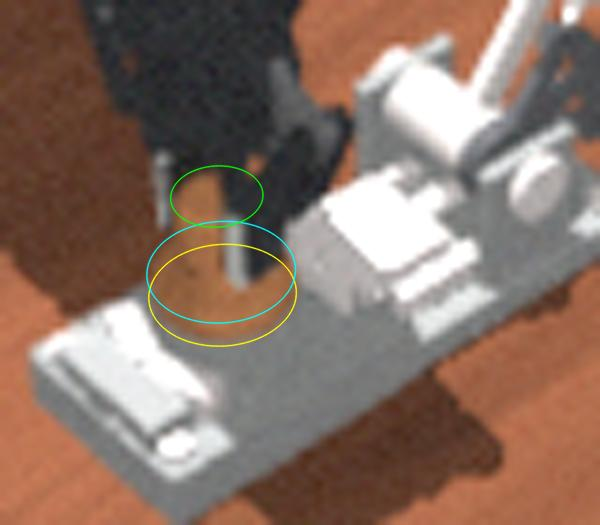

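Emit:
{"name": "jog_arm", "arguments": {
  "jaw": [1,1,1,1,1,1,1,1],
  "linear": [
    [0,0.001,0.003],
    [0,0.001,0.006],
    [0,0.001,0.009],
    [0,0.001,0.012],
    [0,0.001,0.015],
    [0,0.001,0.018],
    [0,0.001,0.018],
    [0,0.001,0.018]
  ],
  "delta_rot": [
    [0,0,0],
    [0,0,0],
    [0,0,0],
    [0,0,0],
    [0,0,0],
    [0,0,0],
    [0,0,0],
    [0,0,0]
  ]
}}

```text
clock: 9.78
eef_pos: [0.5465, -0.0803, 0.0372]
tool_rot: [1.0, -0.031, -0.0, -0.0]
ft_force: [0.4, 0.1, -0.8]
grip_width: 0.0323
```

Emit:
{"name": "jog_arm", "arguments": {
  "jaw": [1,1,1,1,1,1,1,1],
  "linear": [
    [0,0,0.002],
    [0,0,0.003],
    [0,0,0.004],
    [0,0,0.005],
    [0,0,0.006],
    [0,0,0.006],
    [0,0,0.006],
    [0,0,0.006]
  ],
  "delta_rot": [
    [0,0,0],
    [0,0,0],
    [0,0,0],
    [0,0,0],
    [0,0,0],
    [0,0,0],
    [0,0,0],
    [0,0,0]
  ]
}}

```text
clock: 10.45
eef_pos: [0.5468, -0.0803, 0.0315]
tool_rot: [1.0, -0.031, 0.0, 0.0]
ft_force: [-0.0, -0.7, -0.8]
grip_width: 0.032
```

Emit:
{"name": "jog_arm", "arguments": {
  "jaw": [1,1,1,1,1,1,1,1],
  "linear": [
    [0,0,0.001],
    [0,0,0.002],
    [0,0,0.003],
    [0,0,0.0035],
    [0,0,0.0035],
    [0,0,0.0035],
    [0,0,0.0035],
    [0,0,0.0035]
  ],
  "delta_rot": [
    [0,0,0],
    [0,0,0],
    [0,0,0],
    [0,0,0],
    [0,0,0],
    [0,0,0],
    [0,0,0],
    [0,0,0]
  ]
}}

```text
clock: 11.12
eef_pos: [0.5468, -0.0803, 0.028]
tool_rot: [1.0, -0.031, 0.0, 0.0]
ft_force: [0.4, -0.9, -1.3]
grip_width: 0.0322
```

Run:
```python
from h import *
st()
```

```text
clock 11.1167
eef_pos [ 0.5468 -0.0803  0.028 ]
tool_rot [ 0.9995 -0.0312  0.      0.    ]
ft_force [ 0.4233 -0.8588 -1.3016]
grip_width 0.0322
joint_pos [-0.1459  0.4917 -0.1437  0.9354 -0.      1.4873]
```

Emit:
{"name": "jog_arm", "arguments": {
  "jaw": [1,1,1,1,1,1,1,1],
  "linear": [
    [0,0,0.001],
    [0,0,0.002],
    [0,0,0.002],
    [0,0,0.002],
    [0,0,0.002],
    [0,0,0.002],
    [0,0,0.002],
    [0,0,0.002]
  ],
  "delta_rot": [
    [0,0,0],
    [0,0,0],
    [0,0,0],
    [0,0,0],
    [0,0,0],
    [0,0,0],
    [0,0,0],
    [0,0,0]
  ]
}}

```text
clock: 11.78
eef_pos: [0.547, -0.0804, 0.0269]
tool_rot: [1.0, -0.031, 0.0, 0.0]
ft_force: [-1.4, 0.5, 5.2]
grip_width: 0.0324
```

The knob is on the recess floor: contact came at 0.0269, as predicted. I'll release and rise.

Emit:
{"name": "jog_arm", "arguments": {
  "jaw": [0.5,0.4,0.3,0.25,0.25,0.25,0.25,0.25],
  "linear": [
    [0,0,0],
    [0,0,0],
    [0,0,0],
    [0,0,0],
    [0,0,0],
    [0,0,0],
    [0,0,0],
    [0,0,0]
  ],
  "delta_rot": [
    [0,0,0],
    [0,0,0],
    [0,0,0],
    [0,0,0],
    [0,0,0],
    [0,0,0],
    [0,0,0],
    [0,0,0]
  ]
}}

```text
clock: 12.45
eef_pos: [0.5468, -0.0803, 0.0259]
tool_rot: [1.0, -0.031, -0.0, -0.0]
ft_force: [-0.6, -0.1, 0.7]
grip_width: 0.0639
```

Emit:
{"name": "jog_arm", "arguments": {
  "jaw": [0.25,0.25,0.25,0.25,0.25,0.25,0.25,0.25],
  "linear": [
    [0,0,-0.004],
    [0,0,-0.01],
    [0,0,-0.025],
    [0,0,-0.05],
    [0,0,-0.08],
    [0,0,-0.11],
    [0,0,-0.14],
    [0,0,-0.17]
  ],
  "delta_rot": [
    [0,0,0],
    [0,0,0],
    [0,0,0],
    [0,0,0],
    [0,0,0],
    [0,0,0],
    [0,0,0],
    [0,0,0]
  ]
}}

```text
clock: 13.12
eef_pos: [0.5466, -0.0803, 0.1983]
tool_rot: [1.0, -0.031, 0.0, 0.0]
ft_force: [0.3, -1.0, 0.5]
grip_width: 0.0639
```

```bash
python3 - <<'E'
from h import *
st()
for n in('scene','top'):
    p,d=bot.camera(n); np.savez(n+'6.npz',p=p,d=d)
D=np.load('scene6.npz')['d'];C=cloud('scene',D).reshape(-1,3)
q=C[(C[:,2]>.063)&(C[:,2]<.08)&(abs(C[:,0]-.547)<.03)&(abs(C[:,1]+.081)<.03)]
print(len(q),np.median(q,0),q.max(0))
E
python3 b.py scene6.npz .547 -.0805 .021 250 190 330 260
python3 - <<'E'
from h import *
D=np.load('scene6.npz'); b=(290,130,360,240)
cv2.imwrite('pics/ball.png',cv2.resize(D['p'][130:240,280:380],(600,660))[:600,:,::-1])
E
```

```text
clock 13.1167
eef_pos [ 0.5466 -0.0803  0.1983]
tool_rot [ 9.995e-01 -3.120e-02  5.000e-04  1.000e-04]
ft_force [ 0.2969 -0.9568  0.4935]
grip_width 0.0639
joint_pos [-0.1459  0.3512  0.1148  1.3335 -0.      1.4873]
87 [ 0.54986125 -0.08448521  0.0694285 ] [ 0.56330074 -0.06680963  0.07394308]
```

View pics/kb.png

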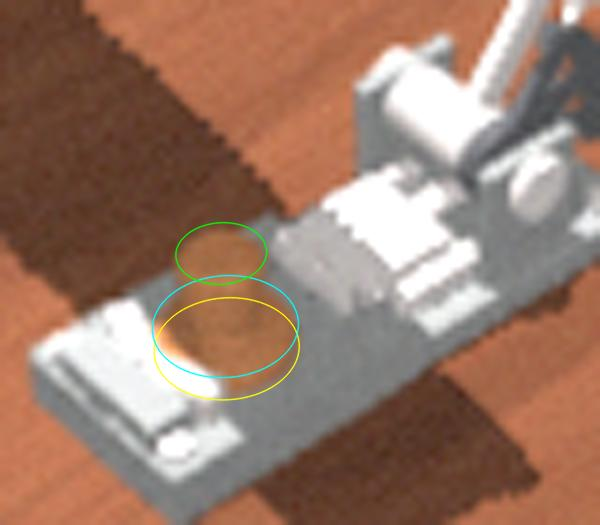

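Run:
```python
from h import *
B=vice(.547,-.081,-.061,[[0,.2297,.2064]])[0]; print(B)
for n,s in(('scene',12),('top',12)):
    D=np.load(n+'6.npz'); p=D['p']; u,v=np.round(proj(n,B)).astype(int)
    c=np.array(bot.calibration(n)['origin']); k=(B-c)/np.linalg.norm(B-c)
    a=np.cross(k,[1,0,0]);a/=np.linalg.norm(a);b=np.cross(k,a); t=np.linspace(0,2*np.pi,60)[:,None]
    ring=B+.016*(a*np.cos(t)+b*np.sin(t))
    cv2.imwrite(f'pics/b_{n}.png',lines(n,p,[(ring,(255,0,0))],(u-20,v-20,u+20,v+20),s)[...,::-1])
    sub=p[v-14:v+14,u-14:u+14].astype(int); m=(sub.max(-1)<55).astype(np.uint8); m=cv2.morphologyEx(m,cv2.MORPH_OPEN,np.ones((3,3)))
    vv,uu=np.nonzero(m); print(n,(u,v),proj(n,B),uu.mean()+u-14,vv.mean()+v-14,len(uu),uu.min()+u-14,uu.max()+u-14,vv.min()+v-14,vv.max()+v-14)
a=np.hstack([cv2.imread('pics/b_scene.png')[:480,:400],cv2.imread('pics/b_top.png')[:480,:400]]);cv2.imwrite('pics/bb.png',a)
```

```text
[0.56100301 0.14827278 0.2064    ]
scene (np.int64(339), np.int64(153)) [338.71578266 153.39189466] 338.7051282051282 153.55128205128204 78 334 343 149 158
top (np.int64(264), np.int64(212)) [263.5318715  211.87462785] 266.0 210.0 9 265 267 209 211
```

View pics/bb.png

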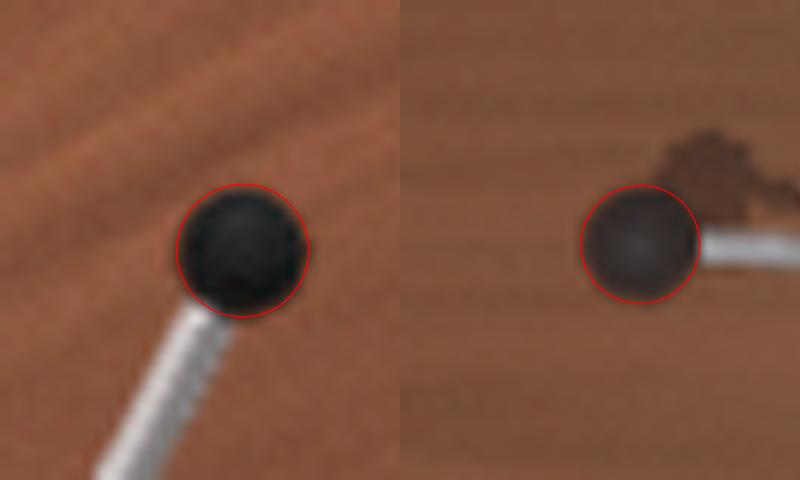

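Run:
```python
from h import *
rel([.561,.1483,.25],-3.5)
```

```text
lin [-0.0031 -0.2293 -0.0474] rot [ 0.06 -0.7  -0.07]
```

Emit:
{"name": "jog_arm", "arguments": {
  "jaw": [0.25,0.25,0.25,0.25,0.25,0.25,0.25,0.25],
  "linear": [
    [0,0,-0.02],
    [0,-0.01,-0.045],
    [0,-0.035,-0.05],
    [-0.001,-0.06,-0.05],
    [-0.001,-0.085,-0.05],
    [-0.002,-0.11,-0.05],
    [-0.002,-0.135,-0.05],
    [-0.002,-0.16,-0.05]
  ],
  "delta_rot": [
    [0,0,0],
    [0,0,0],
    [0,0,0],
    [0,0,0],
    [0,0,0],
    [0,0,0],
    [0,0,0],
    [0,0,0]
  ]
}}

```text
clock: 13.88
eef_pos: [0.5544, 0.0806, 0.2459]
tool_rot: [1.0, -0.031, -0.0, 0.0]
ft_force: [-0.1, 0.2, 1.3]
grip_width: 0.064
```

Run:
```python
from h import *
st();rel([.561,.1483,.24],-3.5)
```

```text
clock 13.8833
eef_pos [0.5544 0.0806 0.2459]
tool_rot [ 9.995e-01 -3.130e-02 -2.000e-04  0.000e+00]
ft_force [-0.1107  0.1991  1.2868]
grip_width 0.064
joint_pos [0.1444 0.353  0.2404 1.4586 0.     1.7777]
lin [ 0.0024 -0.068   0.0059] rot [ 0.    0.02 -0.08]
```

Emit:
{"name": "jog_arm", "arguments": {
  "jaw": [0.25,0.25,0.25,0.25,0.25,0.25,0.25,0.25],
  "linear": [
    [0.001,-0.02,0],
    [0.002,-0.045,0],
    [0.002,-0.062,0],
    [0.002,-0.068,0.002],
    [0.002,-0.068,0.004],
    [0.002,-0.068,0.006],
    [0.002,-0.068,0.006],
    [0.002,-0.068,0.006]
  ],
  "delta_rot": [
    [0,0,0],
    [0,0,0],
    [0,0,0],
    [0,0,0],
    [0,0,0],
    [0,0,0],
    [0,0,0],
    [0,0,0]
  ]
}}

```text
clock: 14.55
eef_pos: [0.5608, 0.1459, 0.2398]
tool_rot: [0.999, -0.032, -0.0, 0.0]
ft_force: [-0.0, -0.5, -0.1]
grip_width: 0.0643
```

Run:
```python
from h import *
st();rel([.561,.1483,.17],-3.5)
for n in('scene','top'):
    p,d=bot.camera(n); np.savez(n+'7.npz',p=p,d=d)
p=np.load('scene7.npz')['p']; cv2.imwrite('pics/s7.png',cv2.resize(p[80:200,280:400],(600,600),0,0,cv2.INTER_CUBIC)[...,::-1])
```

```text
clock 14.55
eef_pos [0.5608 0.1459 0.2398]
tool_rot [ 9.995e-01 -3.200e-02 -3.000e-04  2.000e-04]
ft_force [-0.022  -0.4792 -0.0787]
grip_width 0.0643
joint_pos [ 2.5470e-01  3.9500e-01  2.8630e-01  1.4628e+00 -3.0000e-04  1.8895e+00]
lin [ 0.0001 -0.0024  0.0698] rot [ 0.03  0.03 -0.17]
```

View pics/s7.png

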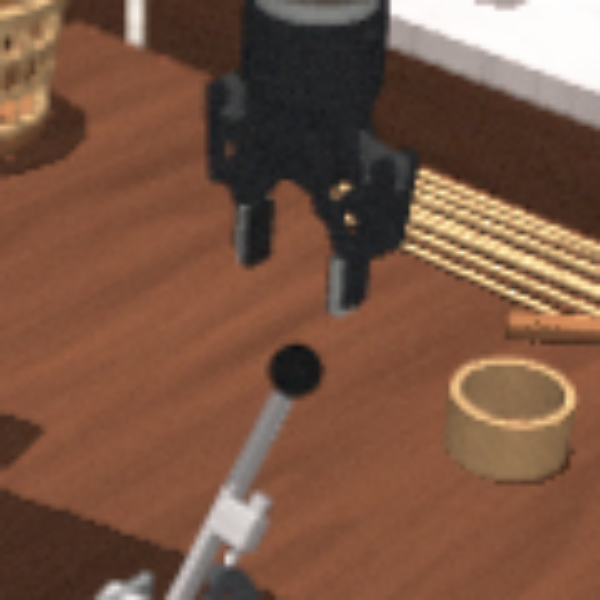

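Run:
```python
from h import *
for z in(.24,.25,.26,.27,.28): print(z,proj('scene',np.array([.561,.147,z])),proj('scene',np.array([.593,.145,z])),proj('scene',np.array([.529,.149,z])))
```

```text
0.24 [339.07746766 143.59378935] [347.21125226 148.10439322] [331.19994974 139.23110301]
0.25 [339.27503204 140.55603536] [347.45925615 145.04200768] [331.35027975 136.21837891]
0.26 [339.47464289 137.48428456] [347.70985144 141.94466142] [331.50216423 133.17259678]
0.27 [339.67632569 134.37805341] [347.96307055 138.81184488] [331.6556227  130.09329779]
0.28 [339.88010613 131.23685189] [348.21894618 135.64304139] [331.81067481 126.98001726]
```

Emit:
{"name": "jog_arm", "arguments": {
  "jaw": [0.25,0.25,0.25,0.25,0.25,0.25,0.25,0.25],
  "linear": [
    [0,-0.001,0.01],
    [0,-0.002,0.025],
    [0,-0.002,0.04],
    [0,-0.002,0.055],
    [0,-0.002,0.065],
    [0,-0.002,0.07],
    [0,-0.002,0.07],
    [0,-0.002,0.07]
  ],
  "delta_rot": [
    [0,0,0],
    [0,0,0],
    [0,0,0],
    [0,0,0],
    [0,0,0],
    [0,0,0],
    [0,0,0],
    [0,0,0]
  ]
}}

```text
clock: 15.32
eef_pos: [0.5612, 0.1491, 0.1701]
tool_rot: [1.0, -0.031, 0.0, -0.0]
ft_force: [0.7, 0.7, 1.2]
grip_width: 0.0639
```

Emit:
{"name": "jog_arm", "arguments": {
  "jaw": [1,1,1,1,1,1,1,1],
  "linear": [
    [0,0,0],
    [0,0,0],
    [0,0,0],
    [0,0,0],
    [0,0,0],
    [0,0,0],
    [0,0,0],
    [0,0,0]
  ],
  "delta_rot": [
    [0,0,0],
    [0,0,0],
    [0,0,0],
    [0,0,0],
    [0,0,0],
    [0,0,0],
    [0,0,0],
    [0,0,0]
  ]
}}

```text
clock: 15.98
eef_pos: [0.5622, 0.1494, 0.1714]
tool_rot: [1.0, -0.031, 0.002, -0.0]
ft_force: [0.7, -0.8, 6.2]
grip_width: 0.0291
```

Run:
```python
from h import *
st()
p,d=bot.camera('scene'); np.savez('scene8.npz',p=p,d=d)
cv2.imwrite('pics/s8.png',cv2.resize(p[100:220,280:400],(600,600),0,0,cv2.INTER_CUBIC)[...,::-1])
```

```text
clock 15.9833
eef_pos [0.5622 0.1494 0.1714]
tool_rot [ 9.995e-01 -3.120e-02  1.600e-03 -3.000e-04]
ft_force [ 0.7457 -0.8105  6.2492]
grip_width 0.0291
joint_pos [ 2.5990e-01  4.2040e-01  1.4700e-01  1.2942e+00 -2.0000e-04  1.8930e+00]
```

View pics/s8.png

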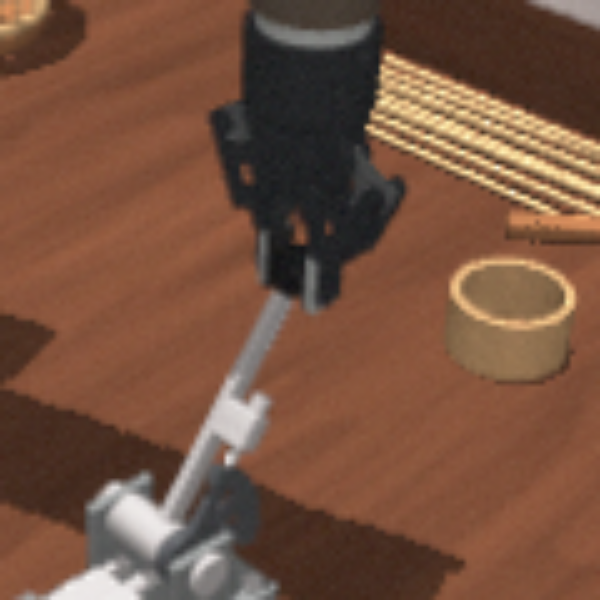

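```bash
python3 - <<'E'
import numpy as np
t=np.arange(0,.90,.02)
f=lambda t:np.array([180*(np.cos(.95-t)-np.cos(.95)),180*(np.sin(.95)-np.sin(.95-t))])
for a in t: print(round(a,2),f(a).round(1),'tangent(y,down)',np.array([np.sin(.95-a),np.cos(.95-a)]).round(2))
E
cat > f.py <<'E'
from h import *
P0=np.array([.5622,.1494,.1714])
o=bot.get_obs(); e=np.array(o['eef_pos']); F=np.array(o['ft_force'])
yv=np.array([.061,.998,0])
d=e-P0; a=d@yv; b=-d[2]
# angle from geometry
c0=np.array([180*np.cos(.95),180*np.sin(.95)])/1e3
q=c0+[a,-b]; th=.95-np.arctan2(q[1],q[0]); ph=.95-th
tan=np.sin(ph)*yv+np.array([0,0,-np.cos(ph)])
print('t',round(o['clock'],2),'y,dn mm',(a*1e3).round(1),(b*1e3).round(1),'th',th.round(3),'r',(np.hypot(*q)*1e3).round(1),'pull',(-F@tan).round(2),'F',F.round(1),'w',o['grip_width'])
E
python3 f.py
```

```text
0.0 [0. 0.] tangent(y,down) [0.81 0.58]
0.02 [2.9 2.1] tangent(y,down) [0.8 0.6]
0.04 [5.8 4.3] tangent(y,down) [0.79 0.61]
0.06 [8.6 6.5] tangent(y,down) [0.78 0.63]
0.08 [11.4  8.8] tangent(y,down) [0.76 0.64]
0.1 [14.1 11.2] tangent(y,down) [0.75 0.66]
0.12 [16.8 13.6] tangent(y,down) [0.74 0.67]
0.14 [19.4 16. ] tangent(y,down) [0.72 0.69]
0.16 [22.  18.6] tangent(y,down) [0.71 0.7 ]
0.18 [24.5 21.1] tangent(y,down) [0.7  0.72]
0.2 [27.  23.7] tangent(y,down) [0.68 0.73]
0.22 [29.4 26.4] tangent(y,down) [0.67 0.75]
0.24 [31.8 29.1] tangent(y,down) [0.65 0.76]
0.26 [34.1 31.8] tangent(y,down) [0.64 0.77]
0.28 [36.4 34.6] tangent(y,down) [0.62 0.78]
0.3 [38.6 37.5] tangent(y,down) [0.61 0.8 ]
0.32 [40.7 40.4] tangent(y,down) [0.59 0.81]
0.34 [42.8 43.3] tangent(y,down) [0.57 0.82]
0.36 [44.9 46.3] tangent(y,down) [0.56 0.83]
0.38 [46.8 49.3] tangent(y,down) [0.54 0.84]
0.4 [48.8 52.3] tangent(y,down) [0.52 0.85]
0.42 [50.6 55.4] tangent(y,down) [0.51 0.86]
0.44 [52.4 58.5] tangent(y,down) [0.49 0.87]
0.46 [54.1 61.7] tangent(y,down) [0.47 0.88]
0.48 [55.8 64.9] tangent(y,down) [0.4
[... 314 characters left out ...]
 0.95]
0.64 [66.7 91.5] tangent(y,down) [0.31 0.95]
0.66 [67.8 94.9] tangent(y,down) [0.29 0.96]
0.68 [68.8 98.4] tangent(y,down) [0.27 0.96]
0.7 [ 69.7 101.9] tangent(y,down) [0.25 0.97]
0.72 [ 70.6 105.4] tangent(y,down) [0.23 0.97]
0.74 [ 71.3 108.9] tangent(y,down) [0.21 0.98]
0.76 [ 72.1 112.4] tangent(y,down) [0.19 0.98]
0.78 [ 72.7 116. ] tangent(y,down) [0.17 0.99]
0.8 [ 73.3 119.5] tangent(y,down) [0.15 0.99]
0.82 [ 73.8 123.1] tangent(y,down) [0.13 0.99]
0.84 [ 74.2 126.7] tangent(y,down) [0.11 0.99]
0.86 [ 74.6 130.2] tangent(y,down) [0.09 1.  ]
0.88 [ 74.9 133.8] tangent(y,down) [0.07 1.  ]
t 16.03 y,dn mm -0.0 0.1 th 0.0 r 179.9 pull 3.96 F [ 0.9 -1.1  5.4] w 0.02920259062555378
```

Emit:
{"name": "jog_arm", "arguments": {
  "jaw": [1,1,1,1,1,1,1,1],
  "linear": [
    [0,-0.0015,0.001],
    [0,-0.003,0.002],
    [0,-0.0045,0.0032],
    [0,-0.006,0.0043],
    [0,-0.0072,0.0055],
    [0,-0.0086,0.0065],
    [0,-0.0086,0.0065],
    [0,-0.0086,0.0065]
  ],
  "delta_rot": [
    [0,0,0],
    [0,0,0],
    [0,0,0],
    [0,0,0],
    [0,0,0],
    [0,0,0],
    [0,0,0],
    [0,0,0]
  ]
}}

```text
clock: 16.7
eef_pos: [0.5627, 0.1569, 0.1655]
tool_rot: [1.0, -0.031, 0.002, 0.001]
ft_force: [-0.9, -3.1, 10.2]
grip_width: 0.0292
```

```bash
python3 f.py
```

```text
t 16.7 y,dn mm 7.6 5.9 th 0.053 r 179.9 pull 8.82 F [-0.9 -3.1 10.2] w 0.029193975914590962
```

Emit:
{"name": "jog_arm", "arguments": {
  "jaw": [1,1,1,1,1,1,1,1],
  "linear": [
    [0,-0.0014,0.0012],
    [0,-0.0028,0.0024],
    [0,-0.0042,0.0036],
    [0,-0.0055,0.0047],
    [0,-0.0055,0.0047],
    [0,-0.0055,0.0047],
    [0,-0.0055,0.0047],
    [0,-0.0055,0.0047]
  ],
  "delta_rot": [
    [0,0,0],
    [0,0,0],
    [0,0,0],
    [0,0,0],
    [0,0,0],
    [0,0,0],
    [0,0,0],
    [0,0,0]
  ]
}}

```text
clock: 17.37
eef_pos: [0.563, 0.1623, 0.161]
tool_rot: [1.0, -0.031, 0.002, 0.001]
ft_force: [-0.2, -3.5, 10.1]
grip_width: 0.0293
```

Emit:
{"name": "jog_arm", "arguments": {
  "jaw": [1,1,1,1,1,1,1,1],
  "linear": [
    [0,-0.0013,0.0012],
    [0,-0.0026,0.0024],
    [0,-0.004,0.0036],
    [0,-0.0053,0.0048],
    [0,-0.0053,0.0048],
    [0,-0.0053,0.0048],
    [0,-0.0053,0.0048],
    [0,-0.0053,0.0048]
  ],
  "delta_rot": [
    [0,0,0],
    [0,0,0],
    [0,0,0],
    [0,0,0],
    [0,0,0],
    [0,0,0],
    [0,0,0],
    [0,0,0]
  ]
}}

```text
clock: 18.03
eef_pos: [0.5633, 0.1676, 0.1563]
tool_rot: [0.999, -0.032, 0.002, 0.001]
ft_force: [-0.9, -3.1, 10.5]
grip_width: 0.0293
```

Emit:
{"name": "jog_arm", "arguments": {
  "jaw": [1,1,1,1,1,1,1,1],
  "linear": [
    [0,-0.0013,0.0013],
    [0,-0.0026,0.0026],
    [0,-0.0038,0.0038],
    [0,-0.0051,0.0051],
    [0,-0.0051,0.0051],
    [0,-0.0051,0.0051],
    [0,-0.0051,0.0051],
    [0,-0.0051,0.0051]
  ],
  "delta_rot": [
    [0,0,0],
    [0,0,0],
    [0,0,0],
    [0,0,0],
    [0,0,0],
    [0,0,0],
    [0,0,0],
    [0,0,0]
  ]
}}

```text
clock: 18.7
eef_pos: [0.5637, 0.173, 0.1514]
tool_rot: [0.999, -0.032, 0.002, 0.0]
ft_force: [-1.7, -1.2, 10.0]
grip_width: 0.0292
```

```bash
python3 f.py
```

```text
t 18.7 y,dn mm 23.6 20.0 th 0.172 r 180.2 pull 8.02 F [-1.7 -1.2 10. ] w 0.02915424383775718
```

Emit:
{"name": "jog_arm", "arguments": {
  "jaw": [1,1,1,1,1,1,1,1],
  "linear": [
    [0,-0.0015,0.0016],
    [0,-0.0031,0.0033],
    [0,-0.0031,0.0033],
    [0,-0.0031,0.0033],
    [0,-0.0031,0.0033],
    [0,-0.0031,0.0033],
    [0,-0.0031,0.0033],
    [0,-0.0031,0.0033]
  ],
  "delta_rot": [
    [0,0,0],
    [0,0,0],
    [0,0,0],
    [0,0,0],
    [0,0,0],
    [0,0,0],
    [0,0,0],
    [0,0,0]
  ]
}}

```text
clock: 19.37
eef_pos: [0.564, 0.1768, 0.1484]
tool_rot: [0.999, -0.033, 0.002, -0.0]
ft_force: [-2.0, -0.8, 11.0]
grip_width: 0.0293
```

```bash
python3 f.py
```

```text
t 19.37 y,dn mm 27.5 23.0 th 0.199 r 180.8 pull 8.67 F [-2.  -0.8 11. ] w 0.029292040006907855
```

Emit:
{"name": "jog_arm", "arguments": {
  "jaw": [1,1,1,1,1,1,1,1],
  "linear": [
    [0,-0.0015,0.0017],
    [0,-0.003,0.0034],
    [0,-0.003,0.0034],
    [0,-0.003,0.0034],
    [0,-0.003,0.0034],
    [0,-0.003,0.0034],
    [0,-0.003,0.0034],
    [0,-0.003,0.0034]
  ],
  "delta_rot": [
    [0,0,0],
    [0,0,0],
    [0,0,0],
    [0,0,0],
    [0,0,0],
    [0,0,0],
    [0,0,0],
    [0,0,0]
  ]
}}

```text
clock: 20.03
eef_pos: [0.5643, 0.1808, 0.1454]
tool_rot: [0.999, -0.033, 0.002, -0.001]
ft_force: [-3.4, 1.7, 12.6]
grip_width: 0.0296
```

```bash
python3 f.py
```

```text
t 20.03 y,dn mm 31.4 26.0 th 0.226 r 181.7 pull 8.48 F [-3.4  1.7 12.6] w 0.029562625658270777
```

Emit:
{"name": "jog_arm", "arguments": {
  "jaw": [1,1,1,1,1,1,1,1],
  "linear": [
    [0,-0.0015,0.0017],
    [0,-0.0029,0.0034],
    [0,-0.0029,0.0034],
    [0,-0.0029,0.0034],
    [0,-0.0029,0.0034],
    [0,-0.0029,0.0034],
    [0,-0.0029,0.0034],
    [0,-0.0029,0.0034]
  ],
  "delta_rot": [
    [0,0,0],
    [0,0,0],
    [0,0,0],
    [0,0,0],
    [0,0,0],
    [0,0,0],
    [0,0,0],
    [0,0,0]
  ]
}}

```text
clock: 20.7
eef_pos: [0.5643, 0.1835, 0.1429]
tool_rot: [1.0, -0.03, 0.002, -0.001]
ft_force: [-1.9, -1.1, 17.8]
grip_width: 0.0292
```

```bash
python3 f.py
```

```text
t 20.7 y,dn mm 34.2 28.5 th 0.246 r 182.2 pull 14.33 F [-1.9 -1.1 17.8] w 0.029164852674062873
```

Emit:
{"name": "jog_arm", "arguments": {
  "jaw": [1,1,1,1,1,1,1,1],
  "linear": [
    [0,-0.0015,0.0017],
    [0,-0.0029,0.0035],
    [0,-0.0029,0.0035],
    [0,-0.0029,0.0035],
    [0,-0.0029,0.0035],
    [0,-0.0029,0.0035],
    [0,-0.0029,0.0035],
    [0,-0.0029,0.0035]
  ],
  "delta_rot": [
    [0,0,0],
    [0,0,0],
    [0,0,0],
    [0,0,0],
    [0,0,0],
    [0,0,0],
    [0,0,0],
    [0,0,0]
  ]
}}

```text
clock: 21.37
eef_pos: [0.5645, 0.1874, 0.1384]
tool_rot: [1.0, -0.029, 0.002, -0.002]
ft_force: [0.3, 2.1, 11.7]
grip_width: 0.0292
```

```bash
python3 f.py
```

```text
t 21.37 y,dn mm 38.1 33.0 th 0.279 r 182.4 pull 7.87 F [ 0.3  2.1 11.7] w 0.02924161331447137
```

Emit:
{"name": "jog_arm", "arguments": {
  "jaw": [1,1,1,1,1,1,1,1],
  "linear": [
    [0,-0.0014,0.0018],
    [0,-0.0027,0.0036],
    [0,-0.0027,0.0036],
    [0,-0.0027,0.0036],
    [0,-0.0027,0.0036],
    [0,-0.0027,0.0036],
    [0,-0.0027,0.0036],
    [0,-0.0027,0.0036]
  ],
  "delta_rot": [
    [0,0,0],
    [0,0,0],
    [0,0,0],
    [0,0,0],
    [0,0,0],
    [0,0,0],
    [0,0,0],
    [0,0,0]
  ]
}}

```text
clock: 22.03
eef_pos: [0.5649, 0.1915, 0.1342]
tool_rot: [1.0, -0.031, 0.002, -0.003]
ft_force: [-2.2, 6.9, 8.1]
grip_width: 0.0292
```

```bash
python3 f.py
```

```text
t 22.03 y,dn mm 42.1 37.2 th 0.31 r 183.0 pull 2.47 F [-2.2  6.9  8.1] w 0.029203521785549948
```

Emit:
{"name": "jog_arm", "arguments": {
  "jaw": [1,1,1,1,1,1,1,1],
  "linear": [
    [0,-0.0014,0.0018],
    [0,-0.0027,0.0036],
    [0,-0.0027,0.0036],
    [0,-0.0027,0.0036],
    [0,-0.0027,0.0036],
    [0,-0.0027,0.0036],
    [0,-0.0027,0.0036],
    [0,-0.0027,0.0036]
  ],
  "delta_rot": [
    [0,0,0],
    [0,0,0],
    [0,0,0],
    [0,0,0],
    [0,0,0],
    [0,0,0],
    [0,0,0],
    [0,0,0]
  ]
}}

```text
clock: 22.7
eef_pos: [0.5651, 0.1935, 0.1314]
tool_rot: [0.999, -0.032, 0.002, -0.003]
ft_force: [-2.6, 4.7, 12.7]
grip_width: 0.0288
```

```bash
python3 f.py
```

```text
t 22.7 y,dn mm 44.2 40.0 th 0.329 r 183.0 pull 7.64 F [-2.6  4.7 12.7] w 0.02880146167929195
```

Emit:
{"name": "jog_arm", "arguments": {
  "jaw": [1,1,1,1,1,1,1,1],
  "linear": [
    [0,-0.0017,0.0016],
    [0,-0.0034,0.0032],
    [0,-0.0034,0.0032],
    [0,-0.0034,0.0032],
    [0,-0.0034,0.0032],
    [0,-0.0034,0.0032],
    [0,-0.0034,0.0032],
    [0,-0.0034,0.0032]
  ],
  "delta_rot": [
    [0,0,0],
    [0,0,0],
    [0,0,0],
    [0,0,0],
    [0,0,0],
    [0,0,0],
    [0,0,0],
    [0,0,0]
  ]
}}

```text
clock: 23.37
eef_pos: [0.5651, 0.1964, 0.1281]
tool_rot: [1.0, -0.03, 0.002, -0.002]
ft_force: [-1.1, 3.4, 12.7]
grip_width: 0.0287
```

```bash
python3 f.py
```

```text
t 23.37 y,dn mm 47.1 43.3 th 0.353 r 183.5 pull 8.65 F [-1.1  3.4 12.7] w 0.02869455370123254
```

Emit:
{"name": "jog_arm", "arguments": {
  "jaw": [1,1,1,1,1,1,1,1],
  "linear": [
    [0,-0.0016,0.0017],
    [0,-0.0032,0.0033],
    [0,-0.0032,0.0033],
    [0,-0.0032,0.0033],
    [0,-0.0032,0.0033],
    [0,-0.0032,0.0033],
    [0,-0.0032,0.0033],
    [0,-0.0032,0.0033]
  ],
  "delta_rot": [
    [0,0,0],
    [0,0,0],
    [0,0,0],
    [0,0,0],
    [0,0,0],
    [0,0,0],
    [0,0,0],
    [0,0,0]
  ]
}}

```text
clock: 24.03
eef_pos: [0.5652, 0.1988, 0.1246]
tool_rot: [1.0, -0.03, 0.002, -0.001]
ft_force: [-0.6, 0.9, 12.2]
grip_width: 0.029
```

```bash
python3 f.py
python3 - <<'E'
from h import *
p,d=bot.camera('scene'); np.savez('scene9.npz',p=p,d=d)
x,y,yaw=.547,-.081,-.061
def arm(th): 
    f=.95-th; return vice(x,y,yaw,[[0,.125,.06],[0,.125+.18*np.cos(f),.06+.18*np.sin(f)]])
cv2.imwrite('pics/s9.png',lines('scene',p,[(arm(.35),(255,0,0)),(arm(.4),(0,255,0))],(290,120,390,220),6)[...,::-1])
E
```

```text
t 24.03 y,dn mm 49.5 46.8 th 0.377 r 183.6 pull 9.77 F [-0.6  0.9 12.2] w 0.02902869605683575
```

View pics/s9.png

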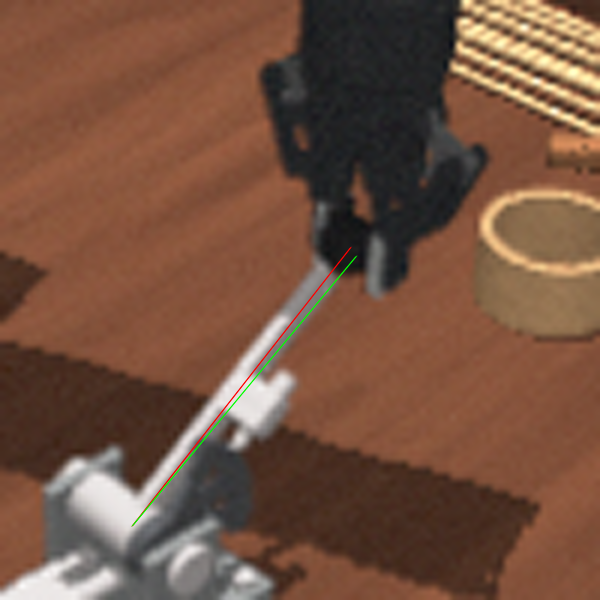

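```bash
cat > g.py <<'E'
from h import *
import sys
f=sys.argv[1]; ths=[float(a) for a in sys.argv[2:]]
p=cv2.convertScaleAbs(np.load(f)['p'],alpha=1.5,beta=15); x,y,yaw=.547,-.081,-.061
L=[]
for th,col in zip(ths,((255,0,0),(0,255,0),(255,255,0))):
    t=.95-th; u=np.array([0,np.cos(t),np.sin(t)]); n=np.array([0,-np.sin(t),np.cos(t)]); A=np.array([0,.125,.06])
    for s in(-.008,.008): L.append((vice(x,y,yaw,[A+u*.03+n*s,A+u*.165+n*s]),col))
    B=vice(x,y,yaw,[A+u*.18])[0]
    c=np.array(bot.calibration('scene')['origin']); k=(B-c)/np.linalg.norm(B-c)
    a=np.cross(k,[1,0,0]);a/=np.linalg.norm(a);b=np.cross(k,a); q=np.linspace(0,2*np.pi,60)[:,None]
    L.append((B+.016*(a*np.cos(q)+b*np.sin(q)),col))
u,v=proj('scene',B).astype(int)
cv2.imwrite('pics/g.png',lines('scene',p,L,(u-40,v-22,u+15,v+38),10)[...,::-1])
E
python3 g.py scene9.npz .32 .36
```

```text
(no output)
```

View pics/g.png

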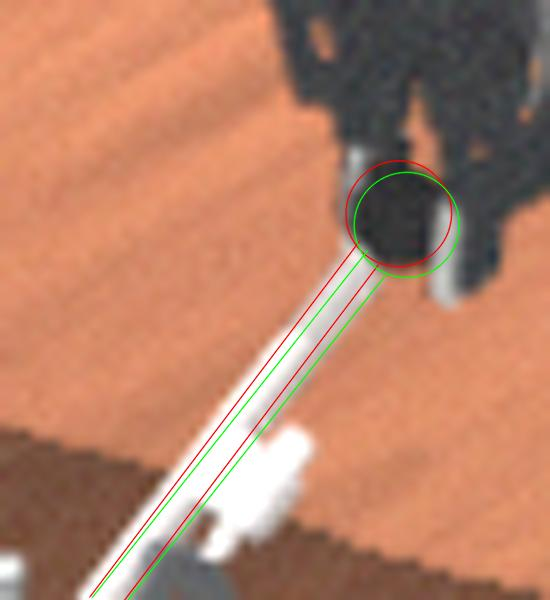

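```bash
python3 g.py scene8.npz 0 .03; cp pics/g.png pics/g8.png
```

```text
(no output)
```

View pics/g8.png

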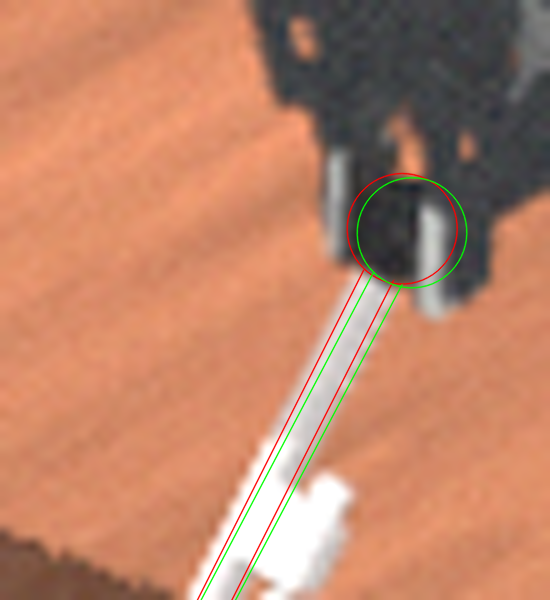

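Emit:
{"name": "jog_arm", "arguments": {
  "jaw": [1,1,1,1,1,1,1,1],
  "linear": [
    [0,-0.0008,0.002],
    [0,-0.0016,0.004],
    [0,-0.0016,0.004],
    [0,-0.0016,0.004],
    [0,-0.0016,0.004],
    [0,-0.0016,0.004],
    [0,-0.0016,0.004],
    [0,-0.0016,0.004]
  ],
  "delta_rot": [
    [0,0,0],
    [0,0,0],
    [0,0,0],
    [0,0,0],
    [0,0,0],
    [0,0,0],
    [0,0,0],
    [0,0,0]
  ]
}}

```text
clock: 24.75
eef_pos: [0.5655, 0.2021, 0.1211]
tool_rot: [1.0, -0.029, 0.002, -0.003]
ft_force: [-0.5, 5.0, 13.4]
grip_width: 0.0284
```

```bash
python3 f.py
```

```text
t 24.75 y,dn mm 52.8 50.3 th 0.402 r 184.5 pull 8.81 F [-0.5  5.  13.4] w 0.028382506012155084
```

Emit:
{"name": "jog_arm", "arguments": {
  "jaw": [1,1,1,1,1,1,1,1],
  "linear": [
    [0,-0.0008,0.002],
    [0,-0.0016,0.004],
    [0,-0.0016,0.004],
    [0,-0.0016,0.004],
    [0,-0.0016,0.004],
    [0,-0.0016,0.004],
    [0,-0.0016,0.004],
    [0,-0.0016,0.004]
  ],
  "delta_rot": [
    [0,0,0],
    [0,0,0],
    [0,0,0],
    [0,0,0],
    [0,0,0],
    [0,0,0],
    [0,0,0],
    [0,0,0]
  ]
}}

```text
clock: 25.42
eef_pos: [0.5657, 0.2042, 0.118]
tool_rot: [1.0, -0.029, 0.003, -0.003]
ft_force: [-2.4, 6.1, 18.2]
grip_width: 0.0288
```

```bash
python3 f.py
```

```text
t 25.42 y,dn mm 54.9 53.4 th 0.422 r 184.7 pull 12.69 F [-2.4  6.1 18.2] w 0.028833281679333186
```

Emit:
{"name": "jog_arm", "arguments": {
  "jaw": [1,1,1,1,1,1,1,1],
  "linear": [
    [0,-0.0008,0.002],
    [0,-0.0016,0.004],
    [0,-0.0016,0.004],
    [0,-0.0016,0.004],
    [0,-0.0016,0.004],
    [0,-0.0016,0.004],
    [0,-0.0016,0.004],
    [0,-0.0016,0.004]
  ],
  "delta_rot": [
    [0,0,0],
    [0,0,0],
    [0,0,0],
    [0,0,0],
    [0,0,0],
    [0,0,0],
    [0,0,0],
    [0,0,0]
  ]
}}

```text
clock: 26.08
eef_pos: [0.5658, 0.2065, 0.1144]
tool_rot: [1.0, -0.029, 0.003, -0.004]
ft_force: [-3.5, 6.2, 19.2]
grip_width: 0.0287
```

```bash
python3 f.py
python3 - <<'E'
from h import *
p,d=bot.camera('scene'); np.savez('scene10.npz',p=p,d=d)
E
python3 g.py scene10.npz .38 .42
```

```text
t 26.08 y,dn mm 57.2 57.0 th 0.445 r 184.9 pull 13.94 F [-3.5  6.2 19.2] w 0.028703048232933737
```

View pics/g.png

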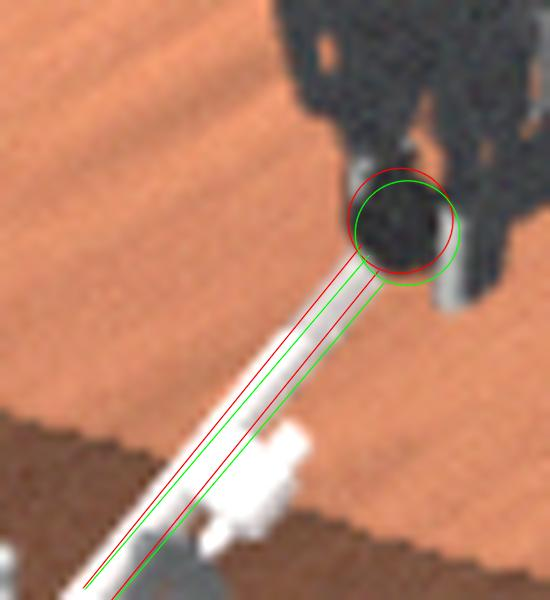

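Run:
```python
from h import *
x,y,yaw=.547,-.081,-.061
def B(th): t=.95-th; return vice(x,y,yaw,[[0,.125+.18*np.cos(t),.06+.18*np.sin(t)]])[0]
o8=proj('scene',B(.03)).astype(int)-[40,22]; o10=proj('scene',B(.42)).astype(int)-[40,22]
t8=o8+np.array([435,315])/10; t10=o10+np.array([450,305])/10
b8=o8+np.array([402,228])/10; b10=o10+np.array([402,222])/10
print('tip move px',t10-t8,'ball move px',b10-b8)
e8=np.array([.5622,.1494,.1714]); e10=np.array([.5658,.2065,.1144]); off=np.array([.018,0,.018])
print('eef pred tip move',proj('scene',e10+off)-proj('scene',e8+off))
for th in(.36,.38,.4,.42,.44): print(th,proj('scene',B(th))-proj('scene',B(0)), B(th)-B(0))
# register gripper between frames by template
a=np.load('scene8.npz')['p'];b=np.load('scene10.npz')['p']
u,v=(o8).astype(int); T=a[v-15:v+36,u+20:u+60]
G=lambda i:cv2.cvtColor(i,cv2.COLOR_RGB2GRAY)
for (x0,y0,x1,y1) in((18,-30,60,10),(25,-5,55,12),(40,15,52,34)):
    T=G(a[v+y0:v+y1,u+x0:u+x1]); r=cv2.matchTemplate(G(b),T,cv2.TM_CCOEFF_NORMED); _,m,_,l=cv2.minMaxLoc(r); print(m,l[0]-u-x0,l[1]-v-y0)
```

```text
tip move px [11.5  8. ] ball move px [10.   8.4]
eef pred tip move [11.68643991  8.65441551]
0.36 [9.45249032 7.62023259] [ 0.00273515  0.04478292 -0.04626981]
0.38 [9.82541203 8.20615983] [ 0.00285542  0.0467521  -0.04928102]
0.4 [10.18197308  8.80700902] [ 0.00297199  0.04866078 -0.05233109]
0.42 [10.52216143  9.42244301] [ 0.00308483  0.0505082  -0.05541879]
0.44 [10.84597157 10.05212411] [ 0.00319387  0.05229361 -0.05854289]
0.7505438923835754 12 13
0.8641404509544373 12 10
0.9511135220527649 12 9
```

Emit:
{"name": "jog_arm", "arguments": {
  "jaw": [1,1,1,1,1,1,1,1],
  "linear": [
    [0,0,0],
    [0,0,0],
    [0,0,0],
    [0,0,0],
    [0,0,0],
    [0,0,0],
    [0,0,0],
    [0,0,0]
  ],
  "delta_rot": [
    [0,0,0],
    [0,0,0],
    [0,0,0],
    [0,0,0],
    [0,0,0],
    [0,0,0],
    [0,0,0],
    [0,0,0]
  ]
}}

```text
clock: 26.8
eef_pos: [0.5658, 0.2064, 0.1144]
tool_rot: [1.0, -0.029, 0.003, -0.004]
ft_force: [-3.6, 5.5, 18.6]
grip_width: 0.0283
```

```bash
python3 f.py
```

```text
t 26.8 y,dn mm 57.1 57.0 th 0.445 r 184.9 pull 13.71 F [-3.6  5.5 18.6] w 0.02834734109264016
```

Emit:
{"name": "jog_arm", "arguments": {
  "jaw": [1,1,1,1,1,1,1,1],
  "linear": [
    [0,0.001,0.002],
    [0,0.002,0.004],
    [0,0.002,0.004],
    [0,0.002,0.004],
    [0,0.002,0.004],
    [0,0.002,0.004],
    [0,0.002,0.004],
    [0,0.002,0.004]
  ],
  "delta_rot": [
    [0,0,0],
    [0,0,0],
    [0,0,0],
    [0,0,0],
    [0,0,0],
    [0,0,0],
    [0,0,0],
    [0,0,0]
  ]
}}

```text
clock: 27.47
eef_pos: [0.566, 0.2085, 0.1113]
tool_rot: [1.0, -0.028, 0.003, -0.008]
ft_force: [-4.2, 15.0, 21.0]
grip_width: 0.0286
```

```bash
python3 f.py
```

```text
t 27.47 y,dn mm 59.2 60.1 th 0.465 r 185.2 pull 11.68 F [-4.2 15.  21. ] w 0.028641336470125237
```

Emit:
{"name": "jog_arm", "arguments": {
  "jaw": [1,1,1,1,1,1,1,1],
  "linear": [
    [0,0.001,0.002],
    [0,0.002,0.004],
    [0,0.002,0.004],
    [0,0.002,0.004],
    [0,0.002,0.004],
    [0,0.002,0.004],
    [0,0.002,0.004],
    [0,0.002,0.004]
  ],
  "delta_rot": [
    [0,0,0],
    [0,0,0],
    [0,0,0],
    [0,0,0],
    [0,0,0],
    [0,0,0],
    [0,0,0],
    [0,0,0]
  ]
}}

```text
clock: 28.13
eef_pos: [0.5661, 0.2099, 0.1087]
tool_rot: [1.0, -0.028, 0.004, -0.011]
ft_force: [-5.6, 23.2, 23.9]
grip_width: 0.0286
```

```bash
python3 f.py;python3 - <<'E'
from h import *
p,d=bot.camera('scene'); np.savez('scene11.npz',p=p,d=d)
E
python3 g.py scene11.npz .40 .44
```

```text
t 28.13 y,dn mm 60.6 62.7 th 0.481 r 185.3 pull 11.04 F [-5.6 23.2 23.9] w 0.02859110965430719
```

View pics/g.png

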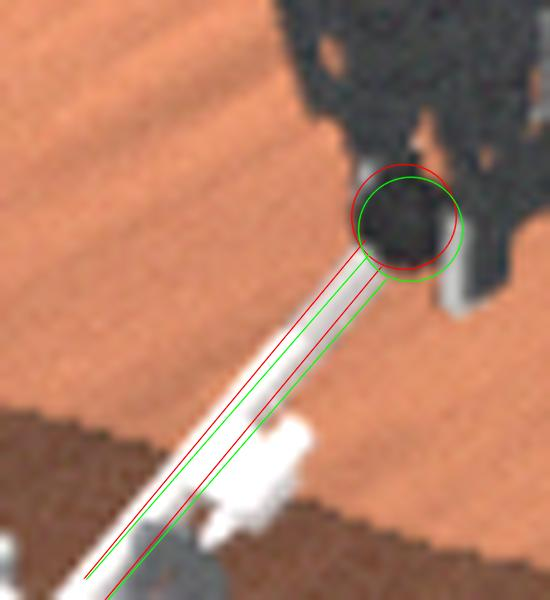

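The crop shows that the ball has crept to the -y edge of the pads: ball at (405,222), and the left pad edge at column 365 instead of 335. Before the grip is lost I'll ride the lever back to rest, regrasp, and tilt the tool along with the lever so the ball doesn't spin in the pads.

Emit:
{"name": "jog_arm", "arguments": {
  "jaw": [1,1,1,1,1,1,1,1],
  "linear": [
    [0,0.001,-0.014],
    [0,0.006,-0.024],
    [0,0.012,-0.033],
    [0,0.018,-0.041],
    [0,0.025,-0.049],
    [0,0.033,-0.056],
    [0,0.041,-0.062],
    [0,0.049,-0.067]
  ],
  "delta_rot": [
    [0,0,0],
    [0,0,0],
    [0,0,0],
    [0,0,0],
    [0,0,0],
    [0,0,0],
    [0,0,0],
    [0,0,0]
  ]
}}

```text
clock: 28.85
eef_pos: [0.5597, 0.1749, 0.1645]
tool_rot: [0.999, -0.023, -0.004, -0.025]
ft_force: [12.1, 87.9, -52.3]
grip_width: 0.0001
```

```bash
python3 f.py
```

```text
t 28.85 y,dn mm 25.3 6.9 th 0.129 r 190.7 pull -100.35 F [ 12.1  87.9 -52.3] w 0.00012237747895359392
```

The ball slipped out and the shut fingers are pressing on its outer side. I'll back off outward at once.

Emit:
{"name": "jog_arm", "arguments": {
  "jaw": [1,1,1,1,1,1,1,1],
  "linear": [
    [0,-0.03,0.01],
    [0,-0.05,0.01],
    [0,-0.06,0.01],
    [0,-0.07,0.01],
    [0,-0.07,0.01],
    [0,-0.07,0.01],
    [0,-0.07,0.01],
    [0,-0.07,0.01]
  ],
  "delta_rot": [
    [0,0,0],
    [0,0,0],
    [0,0,0],
    [0,0,0],
    [0,0,0],
    [0,0,0],
    [0,0,0],
    [0,0,0]
  ]
}}

```text
clock: 29.52
eef_pos: [0.5657, 0.2179, 0.159]
tool_rot: [0.999, -0.032, 0.0, 0.0]
ft_force: [0.1, 0.3, 0.2]
grip_width: 0.0005
```

```bash
python3 f.py;python3 - <<'E'
from h import *
st()
p,d=bot.camera('scene'); np.savez('scene12.npz',p=p,d=d)
cv2.imwrite('pics/s12.png',cv2.resize(p[80:280,240:440],(600,600),0,0,cv2.INTER_CUBIC)[...,::-1])
E
```

```text
t 29.52 y,dn mm 68.6 12.4 th 0.292 r 219.0 pull 0.0 F [0.1 0.3 0.2] w 0.0004781755268907723
clock 29.5167
eef_pos [0.5657 0.2179 0.159 ]
tool_rot [ 9.995e-01 -3.210e-02  2.000e-04  1.000e-04]
ft_force [0.1067 0.2835 0.2268]
grip_width 0.0005
joint_pos [ 3.6780e-01  4.7840e-01  2.0510e-01  1.2973e+00 -3.0000e-04  2.0029e+00]
```

View pics/s12.png

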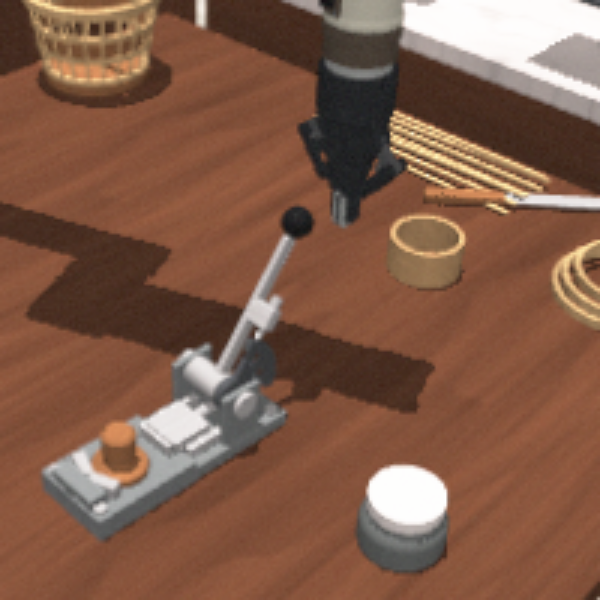

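Emit:
{"name": "jog_arm", "arguments": {
  "jaw": [0.25,0.25,0.25,0.25,0.25,0.25,0.25,0.25],
  "linear": [
    [0,0,-0.03],
    [0,0,-0.06],
    [0,0.01,-0.09],
    [0,0.03,-0.098],
    [0,0.05,-0.098],
    [0,0.07,-0.098],
    [0,0.083,-0.098],
    [0,0.088,-0.098]
  ],
  "delta_rot": [
    [3,0,0],
    [6,0,0],
    [9,0,0],
    [12,0,0],
    [15,0,0],
    [18,0,0],
    [21,0,0],
    [21,0,0]
  ]
}}

```text
clock: 30.23
eef_pos: [0.5596, 0.127, 0.2563]
tool_rot: [0.983, -0.034, 0.006, -0.182]
ft_force: [0.2, -0.5, -0.3]
grip_width: 0.0641
```

Emit:
{"name": "jog_arm", "arguments": {
  "jaw": [0.25,0.25,0.25,0.25,0.25,0.25,0.25,0.25],
  "linear": [
    [0,0,0],
    [0,0,0],
    [0,0,0],
    [0,0,0],
    [0,0,0],
    [0,0,0],
    [0,0,0],
    [0,0,0]
  ],
  "delta_rot": [
    [0,0,0],
    [0,0,0],
    [0,0,0],
    [0,0,0],
    [0,0,0],
    [0,0,0],
    [0,0,0],
    [0,0,0]
  ]
}}

```text
clock: 30.9
eef_pos: [0.5599, 0.132, 0.2566]
tool_rot: [0.983, -0.03, 0.006, -0.182]
ft_force: [0.1, 0.1, -0.6]
grip_width: 0.0642
```

```bash
cat > k.py <<'E'
from h import *
st()
p,d=bot.camera('scene'); np.savez('scene13.npz',p=p,d=d)
o=bot.get_obs(); e=np.array(o['eef_pos']); Rm=R.from_quat(o['tool_rot']).as_matrix(); tx,ty,tz=Rm.T; print('tz',tz.round(3))
L=[]
for col,g in(((255,0,0),e-.036*tz),((0,255,0),e-.002*tz+[0,0,.034])):   # grasp point; tips open: 19-9 ahead
    for s in(-1,1):
        a=g+s*.032*tx+.010*tz
        L.append((np.array([a-.011*ty,a+.011*ty]),col)); L.append((np.array([a,a-.03*tz]),col))
u,v=proj('scene',e+[0,0,.02]).astype(int)
cv2.imwrite('pics/k.png',lines('scene',cv2.convertScaleAbs(p,alpha=1.4,beta=10),L,(u-30,v-30,u+30,v+30),10)[...,::-1])
E
python3 k.py
```

```text
clock 30.9
eef_pos [0.5599 0.132  0.2566]
tool_rot [ 0.9828 -0.0302  0.0056 -0.1821]
ft_force [ 0.1132  0.0955 -0.5678]
grip_width 0.0642
joint_pos [0.0315 0.3331 0.1847 1.3868 0.3648 1.6703]
tz [ 0.022  0.358 -0.934]
```

View pics/k.png

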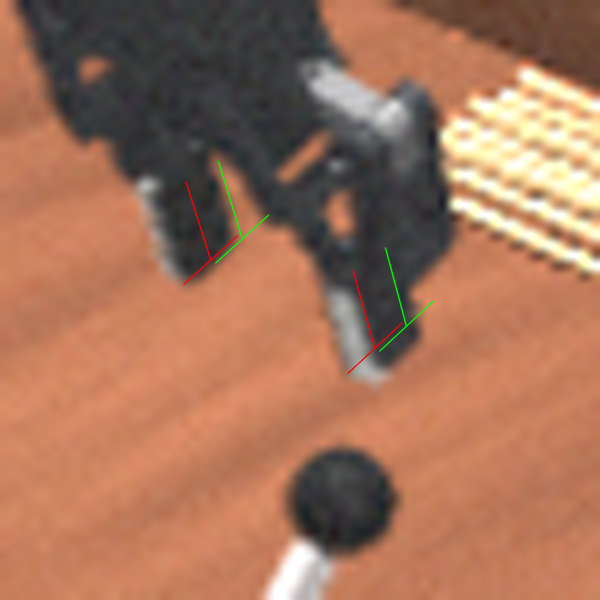

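The red overlay fits, so the real pads sit about 34 mm behind the stated TCP along the tool axis. I'll use that offset.

```bash
cat > m.py <<'E'
from h import *
import sys
th=float(sys.argv[1]); 
x,y,yaw=.547,-.081,-.061
def tgt(th,a0=21):
    t=.95-th; B=vice(x,y,yaw,[[0,.125+.18*np.cos(t),.06+.18*np.sin(t)]])[0]
    R0=R.from_matrix(np.array([[np.cos(yaw),np.sin(yaw),0],[np.sin(yaw),-np.cos(yaw),0],[0,0,-1]]))*R.from_rotvec([np.radians(a0)-th,0,0])
    return B+.036*R0.as_matrix()[:,2],R0
o=bot.get_obs(); Rm=R.from_quat(o['tool_rot']); T,R0=tgt(th)
e=np.array(o['eef_pos']);F=np.array(o['ft_force'])
print('t',round(o['clock'],2),'lin',Rm.inv().apply(T-e).round(4),'rot',(Rm.inv()*R0).as_rotvec(degrees=True).round(2))
tx,ty,tz=Rm.as_matrix().T
G=e-.036*tz; Ax=vice(x,y,yaw,[[0,.125,.06]])[0]; yv=np.array([-np.sin(yaw),np.cos(yaw),0]); d=G-Ax
ph=np.arctan2(d[2],d@yv); tn=np.array([0,0,-np.cos(ph)])+np.sin(ph)*yv; rd=np.cos(ph)*yv+np.array([0,0,np.sin(ph)])
print('grasp th',(.95-ph).round(3),'r',np.hypot(d[2],d@yv).round(4),'pull',(-F@tn).round(2),'radial',(F@rd).round(2),'F',F.round(1),'w',round(o['grip_width'],4))
E
python3 m.py 0
```

```text
t 30.95 lin [0.     0.0026 0.0887] rot [ 0.   -0.01 -0.04]
grasp th -0.305 r 0.2422 pull -0.14 radial 0.83 F [0.1 0.4 0.7] w 0.0643
```

Emit:
{"name": "jog_arm", "arguments": {
  "jaw": [0.25,0.25,0.25,0.25,0.25,0.25,0.25,0.25],
  "linear": [
    [0,0.001,0.012],
    [0,0.002,0.03],
    [0,0.0026,0.048],
    [0,0.0026,0.066],
    [0,0.0026,0.08],
    [0,0.0026,0.0887],
    [0,0.0026,0.0887],
    [0,0.0026,0.0887]
  ],
  "delta_rot": [
    [0,0,0],
    [0,0,0],
    [0,0,0],
    [0,0,0],
    [0,0,0],
    [0,0,0],
    [0,0,0],
    [0,0,0]
  ]
}}

```text
clock: 31.62
eef_pos: [0.5617, 0.1609, 0.1728]
tool_rot: [0.983, -0.031, 0.005, -0.182]
ft_force: [0.1, 0.0, 0.1]
grip_width: 0.0638
```

```bash
python3 m.py 0
```

```text
t 31.62 lin [ 0.0001 -0.0003  0.0001] rot [ 0.01  0.01 -0.07]
grasp th -0.001 r 0.1798 pull -0.0 radial 0.08 F [0.1 0.  0.1] w 0.0638
```

Emit:
{"name": "jog_arm", "arguments": {
  "jaw": [1,1,1,1,1,1,1,1],
  "linear": [
    [0,0,0],
    [0,0,0],
    [0,0,0],
    [0,0,0],
    [0,0,0],
    [0,0,0],
    [0,0,0],
    [0,0,0]
  ],
  "delta_rot": [
    [0,0,0],
    [0,0,0],
    [0,0,0],
    [0,0,0],
    [0,0,0],
    [0,0,0],
    [0,0,0],
    [0,0,0]
  ]
}}

```text
clock: 32.28
eef_pos: [0.5629, 0.1604, 0.1743]
tool_rot: [0.983, -0.031, 0.007, -0.182]
ft_force: [-1.2, -2.3, 5.8]
grip_width: 0.0293
```

```bash
python3 m.py 0;python3 - <<'E'
from h import *
p,d=bot.camera('scene'); np.savez('scene14.npz',p=p,d=d)
E
python3 g.py scene14.npz 0
```

```text
t 32.28 lin [-0.0011 -0.0001  0.0017] rot [-0.02 -0.2  -0.05]
grasp th -0.008 r 0.1809 pull 5.27 radial 3.42 F [-1.2 -2.3  5.8] w 0.0293
```

View pics/g.png

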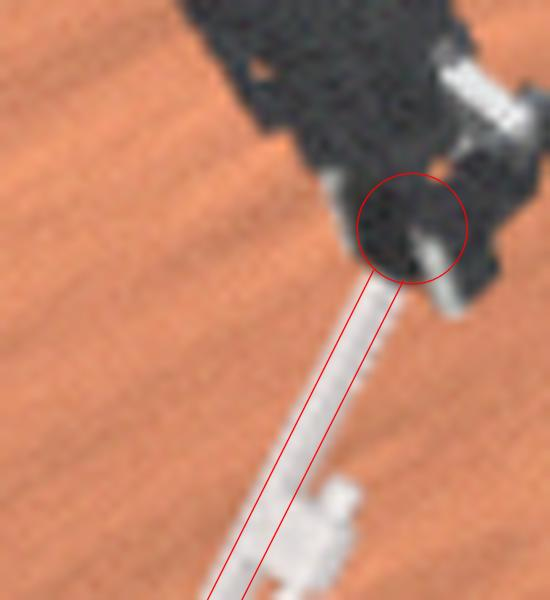

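Emit:
{"name": "jog_arm", "arguments": {
  "jaw": [1,1,1,1,1,1,1,1],
  "linear": [
    [0,-0.0006,0.0015],
    [0,-0.0012,0.003],
    [0,-0.0018,0.0045],
    [0,-0.0024,0.006],
    [0,-0.003,0.0076],
    [0,-0.0035,0.0091],
    [0,-0.0035,0.0091],
    [0,-0.0035,0.0091]
  ],
  "delta_rot": [
    [-0.57,0,0],
    [-1.15,0,0],
    [-1.72,0,0],
    [-2.29,0,0],
    [-2.86,0,0],
    [-3.44,0,0],
    [-3.44,0,0],
    [-3.44,0,0]
  ]
}}

```text
clock: 33.0
eef_pos: [0.5633, 0.1668, 0.1673]
tool_rot: [0.988, -0.031, 0.006, -0.152]
ft_force: [-1.4, -4.5, 8.3]
grip_width: 0.0291
```

```bash
python3 m.py 0.06
```

```text
t 33.0 lin [-0.0012 -0.0003  0.0019] rot [ 0.02 -0.21 -0.05]
grasp th 0.05 r 0.1809 pull 8.7 radial 3.65 F [-1.4 -4.5  8.3] w 0.0291
```

Emit:
{"name": "jog_arm", "arguments": {
  "jaw": [1,1,1,1,1,1,1,1],
  "linear": [
    [0,-0.0006,0.0015],
    [0,-0.0012,0.003],
    [0,-0.0018,0.0045],
    [0,-0.0024,0.006],
    [0,-0.003,0.0076],
    [0,-0.0035,0.0091],
    [0,-0.0035,0.0091],
    [0,-0.0035,0.0091]
  ],
  "delta_rot": [
    [-0.57,0,0],
    [-1.15,0,0],
    [-1.72,0,0],
    [-2.29,0,0],
    [-2.86,0,0],
    [-3.44,0,0],
    [-3.44,0,0],
    [-3.44,0,0]
  ]
}}

```text
clock: 33.67
eef_pos: [0.5637, 0.1729, 0.1598]
tool_rot: [0.992, -0.031, 0.005, -0.123]
ft_force: [-1.4, -2.8, 7.4]
grip_width: 0.029
```

```bash
python3 m.py 0.12
```

```text
t 33.67 lin [-0.0012 -0.0003  0.002 ] rot [ 0.02 -0.21 -0.06]
grasp th 0.11 r 0.1808 pull 7.08 radial 3.59 F [-1.4 -2.8  7.4] w 0.029
```

Emit:
{"name": "jog_arm", "arguments": {
  "jaw": [1,1,1,1,1,1,1,1],
  "linear": [
    [0,-0.0006,0.0015],
    [0,-0.0012,0.003],
    [0,-0.0018,0.0045],
    [0,-0.0024,0.006],
    [0,-0.003,0.0076],
    [0,-0.0035,0.0091],
    [0,-0.0035,0.0091],
    [0,-0.0035,0.0091]
  ],
  "delta_rot": [
    [-0.57,0,0],
    [-1.15,0,0],
    [-1.72,0,0],
    [-2.29,0,0],
    [-2.86,0,0],
    [-3.44,0,0],
    [-3.44,0,0],
    [-3.44,0,0]
  ]
}}

```text
clock: 34.33
eef_pos: [0.564, 0.1785, 0.152]
tool_rot: [0.995, -0.031, 0.005, -0.093]
ft_force: [-1.4, -3.3, 7.1]
grip_width: 0.0289
```

```bash
python3 m.py 0.18
```

```text
t 34.33 lin [-0.0012 -0.0005  0.0022] rot [ 0.02 -0.21 -0.07]
grasp th 0.169 r 0.1808 pull 7.4 radial 2.58 F [-1.4 -3.3  7.1] w 0.0289
```

Emit:
{"name": "jog_arm", "arguments": {
  "jaw": [1,1,1,1,1,1,1,1],
  "linear": [
    [0,-0.0006,0.0015],
    [0,-0.0012,0.003],
    [0,-0.0018,0.0045],
    [0,-0.0018,0.0045],
    [0,-0.0018,0.0045],
    [0,-0.0018,0.0045],
    [0,-0.0018,0.0045],
    [0,-0.0018,0.0045]
  ],
  "delta_rot": [
    [-0.57,0,0],
    [-1.15,0,0],
    [-1.72,0,0],
    [-1.72,0,0],
    [-1.72,0,0],
    [-1.72,0,0],
    [-1.72,0,0],
    [-1.72,0,0]
  ]
}}

```text
clock: 35.0
eef_pos: [0.5642, 0.1808, 0.1482]
tool_rot: [0.996, -0.031, 0.004, -0.078]
ft_force: [-1.2, -4.2, 9.7]
grip_width: 0.0291
```

```bash
python3 m.py 0.21
```

```text
t 35.0 lin [-0.0012 -0.0007  0.0026] rot [ 0.02 -0.22 -0.09]
grasp th 0.196 r 0.1808 pull 10.02 radial 3.56 F [-1.2 -4.2  9.7] w 0.0291
```

Emit:
{"name": "jog_arm", "arguments": {
  "jaw": [1,1,1,1,1,1,1,1],
  "linear": [
    [0,-0.0006,0.0015],
    [0,-0.0012,0.003],
    [0,-0.0018,0.0045],
    [0,-0.0018,0.0045],
    [0,-0.0018,0.0045],
    [0,-0.0018,0.0045],
    [0,-0.0018,0.0045],
    [0,-0.0018,0.0045]
  ],
  "delta_rot": [
    [-0.57,0,0],
    [-1.15,0,0],
    [-1.72,0,0],
    [-1.72,0,0],
    [-1.72,0,0],
    [-1.72,0,0],
    [-1.72,0,0],
    [-1.72,0,0]
  ]
}}

```text
clock: 35.67
eef_pos: [0.5643, 0.1831, 0.1444]
tool_rot: [0.998, -0.031, 0.004, -0.063]
ft_force: [-3.2, -3.7, 11.4]
grip_width: 0.0293
```

```bash
python3 m.py 0.24
```

```text
t 35.67 lin [-0.0012 -0.001   0.0029] rot [ 0.04 -0.23 -0.11]
grasp th 0.223 r 0.1808 pull 11.16 radial 4.66 F [-3.2 -3.7 11.4] w 0.0293
```

Emit:
{"name": "jog_arm", "arguments": {
  "jaw": [1,1,1,1,1,1,1,1],
  "linear": [
    [0,-0.0006,0.0015],
    [0,-0.0012,0.003],
    [0,-0.0018,0.0045],
    [0,-0.0018,0.0045],
    [0,-0.0018,0.0045],
    [0,-0.0018,0.0045],
    [0,-0.0018,0.0045],
    [0,-0.0018,0.0045]
  ],
  "delta_rot": [
    [-0.57,0,0],
    [-1.15,0,0],
    [-1.72,0,0],
    [-1.72,0,0],
    [-1.72,0,0],
    [-1.72,0,0],
    [-1.72,0,0],
    [-1.72,0,0]
  ]
}}

```text
clock: 36.33
eef_pos: [0.5645, 0.187, 0.1384]
tool_rot: [0.998, -0.031, 0.003, -0.049]
ft_force: [1.2, 1.4, 5.9]
grip_width: 0.029
```

```bash
python3 m.py 0.27
```

```text
t 36.33 lin [-0.0011  0.0003  0.001 ] rot [-0.09 -0.14 -0.05]
grasp th 0.266 r 0.1808 pull 3.65 radial 4.82 F [1.2 1.4 5.9] w 0.029
```

Emit:
{"name": "jog_arm", "arguments": {
  "jaw": [1,1,1,1,1,1,1,1],
  "linear": [
    [0,-0.0006,0.0015],
    [0,-0.0012,0.003],
    [0,-0.0018,0.0045],
    [0,-0.0018,0.0045],
    [0,-0.0018,0.0045],
    [0,-0.0018,0.0045],
    [0,-0.0018,0.0045],
    [0,-0.0018,0.0045]
  ],
  "delta_rot": [
    [-0.57,0,0],
    [-1.15,0,0],
    [-1.72,0,0],
    [-1.72,0,0],
    [-1.72,0,0],
    [-1.72,0,0],
    [-1.72,0,0],
    [-1.72,0,0]
  ]
}}

```text
clock: 37.0
eef_pos: [0.5646, 0.1887, 0.1348]
tool_rot: [0.999, -0.031, 0.002, -0.034]
ft_force: [0.2, -1.0, 9.4]
grip_width: 0.0292
```

```bash
python3 m.py 0.30
```

```text
t 37.0 lin [-0.0011 -0.0003  0.0018] rot [-0.04 -0.17 -0.07]
grasp th 0.291 r 0.1807 pull 8.04 radial 4.99 F [ 0.2 -1.   9.4] w 0.0292
```

Emit:
{"name": "jog_arm", "arguments": {
  "jaw": [1,1,1,1,1,1,1,1],
  "linear": [
    [0,-0.0006,0.0015],
    [0,-0.0012,0.003],
    [0,-0.0018,0.0045],
    [0,-0.0018,0.0045],
    [0,-0.0018,0.0045],
    [0,-0.0018,0.0045],
    [0,-0.0018,0.0045],
    [0,-0.0018,0.0045]
  ],
  "delta_rot": [
    [-0.57,0,0],
    [-1.15,0,0],
    [-1.72,0,0],
    [-1.72,0,0],
    [-1.72,0,0],
    [-1.72,0,0],
    [-1.72,0,0],
    [-1.72,0,0]
  ]
}}

```text
clock: 37.67
eef_pos: [0.5647, 0.1907, 0.1305]
tool_rot: [0.999, -0.031, 0.002, -0.018]
ft_force: [-0.3, -0.5, 9.4]
grip_width: 0.0293
```

```bash
python3 m.py 0.33
```

```text
t 37.67 lin [-0.0011 -0.0004  0.0019] rot [-0.03 -0.17 -0.08]
grasp th 0.32 r 0.1807 pull 7.93 radial 5.11 F [-0.3 -0.5  9.4] w 0.0293
```

Emit:
{"name": "jog_arm", "arguments": {
  "jaw": [1,1,1,1,1,1,1,1],
  "linear": [
    [0,-0.0006,0.0015],
    [0,-0.0012,0.003],
    [0,-0.0018,0.0045],
    [0,-0.0018,0.0045],
    [0,-0.0018,0.0045],
    [0,-0.0018,0.0045],
    [0,-0.0018,0.0045],
    [0,-0.0018,0.0045]
  ],
  "delta_rot": [
    [-0.57,0,0],
    [-1.15,0,0],
    [-1.72,0,0],
    [-1.72,0,0],
    [-1.72,0,0],
    [-1.72,0,0],
    [-1.72,0,0],
    [-1.72,0,0]
  ]
}}

```text
clock: 38.33
eef_pos: [0.5648, 0.1926, 0.1263]
tool_rot: [1.0, -0.031, 0.002, -0.003]
ft_force: [0.1, -1.1, 11.7]
grip_width: 0.0292
```

```bash
python3 m.py 0.36
```

```text
t 38.33 lin [-0.0011 -0.0006  0.0022] rot [-0.02 -0.18 -0.09]
grasp th 0.348 r 0.1807 pull 10.28 radial 5.78 F [ 0.1 -1.1 11.7] w 0.0292
```

Emit:
{"name": "jog_arm", "arguments": {
  "jaw": [1,1,1,1,1,1,1,1],
  "linear": [
    [0,-0.0006,0.0015],
    [0,-0.0012,0.003],
    [0,-0.0018,0.0045],
    [0,-0.0018,0.0045],
    [0,-0.0018,0.0045],
    [0,-0.0018,0.0045],
    [0,-0.0018,0.0045],
    [0,-0.0018,0.0045]
  ],
  "delta_rot": [
    [-0.57,0,0],
    [-1.15,0,0],
    [-1.72,0,0],
    [-1.72,0,0],
    [-1.72,0,0],
    [-1.72,0,0],
    [-1.72,0,0],
    [-1.72,0,0]
  ]
}}

```text
clock: 39.0
eef_pos: [0.565, 0.1942, 0.1224]
tool_rot: [0.999, -0.031, 0.001, 0.012]
ft_force: [-1.3, -1.6, 13.6]
grip_width: 0.0295
```

```bash
python3 m.py 0.39
```

```text
t 39.0 lin [-0.0012 -0.0009  0.0028] rot [-0.  -0.2 -0.1]
grasp th 0.374 r 0.1807 pull 12.36 radial 6.03 F [-1.3 -1.6 13.6] w 0.0295
```

Emit:
{"name": "jog_arm", "arguments": {
  "jaw": [1,1,1,1,1,1,1,1],
  "linear": [
    [0,-0.0006,0.0015],
    [0,-0.0012,0.003],
    [0,-0.0018,0.0045],
    [0,-0.0018,0.0045],
    [0,-0.0018,0.0045],
    [0,-0.0018,0.0045],
    [0,-0.0018,0.0045],
    [0,-0.0018,0.0045]
  ],
  "delta_rot": [
    [-0.57,0,0],
    [-1.15,0,0],
    [-1.72,0,0],
    [-1.72,0,0],
    [-1.72,0,0],
    [-1.72,0,0],
    [-1.72,0,0],
    [-1.72,0,0]
  ]
}}

```text
clock: 39.67
eef_pos: [0.5651, 0.1974, 0.1155]
tool_rot: [0.999, -0.031, 0.0, 0.026]
ft_force: [2.8, 4.0, 3.1]
grip_width: 0.0291
```

```bash
python3 m.py 0.42
```

```text
t 39.67 lin [-0.001   0.0006  0.0005] rot [-0.12 -0.1  -0.05]
grasp th 0.419 r 0.1807 pull 0.55 radial 5.1 F [2.8 4.  3.1] w 0.0291
```

Emit:
{"name": "jog_arm", "arguments": {
  "jaw": [1,1,1,1,1,1,1,1],
  "linear": [
    [0,-0.0006,0.0015],
    [0,-0.0012,0.003],
    [0,-0.0018,0.0045],
    [0,-0.0018,0.0045],
    [0,-0.0018,0.0045],
    [0,-0.0018,0.0045],
    [0,-0.0018,0.0045],
    [0,-0.0018,0.0045]
  ],
  "delta_rot": [
    [-0.57,0,0],
    [-1.15,0,0],
    [-1.72,0,0],
    [-1.72,0,0],
    [-1.72,0,0],
    [-1.72,0,0],
    [-1.72,0,0],
    [-1.72,0,0]
  ]
}}

```text
clock: 40.33
eef_pos: [0.5651, 0.1982, 0.1121]
tool_rot: [0.999, -0.031, 0.0, 0.041]
ft_force: [2.2, 1.8, 7.7]
grip_width: 0.0289
```

```bash
python3 m.py 0.45
```

```text
t 40.33 lin [-0.0011 -0.0003  0.0017] rot [-0.05 -0.14 -0.08]
grasp th 0.441 r 0.1806 pull 5.78 radial 5.44 F [2.2 1.8 7.7] w 0.0289
```

Emit:
{"name": "jog_arm", "arguments": {
  "jaw": [1,1,1,1,1,1,1,1],
  "linear": [
    [0,-0.0006,0.0015],
    [0,-0.0012,0.003],
    [0,-0.0018,0.0045],
    [0,-0.0018,0.0045],
    [0,-0.0018,0.0045],
    [0,-0.0018,0.0045],
    [0,-0.0018,0.0045],
    [0,-0.0018,0.0045]
  ],
  "delta_rot": [
    [-0.57,0,0],
    [-1.15,0,0],
    [-1.72,0,0],
    [-1.72,0,0],
    [-1.72,0,0],
    [-1.72,0,0],
    [-1.72,0,0],
    [-1.72,0,0]
  ]
}}

```text
clock: 41.0
eef_pos: [0.5653, 0.1995, 0.1079]
tool_rot: [0.998, -0.031, -0.0, 0.056]
ft_force: [0.3, 1.4, 10.2]
grip_width: 0.0294
```

```bash
python3 m.py 0.48
python3 - <<'E'
from h import *
p,d=bot.camera('scene'); np.savez('scene15.npz',p=p,d=d)
E
python3 g.py scene15.npz .44 .48
```

```text
t 41.0 lin [-0.0011 -0.0006  0.0021] rot [-0.03 -0.16 -0.08]
grasp th 0.468 r 0.1807 pull 8.39 radial 5.95 F [ 0.3  1.4 10.2] w 0.0294
```

View pics/g.png

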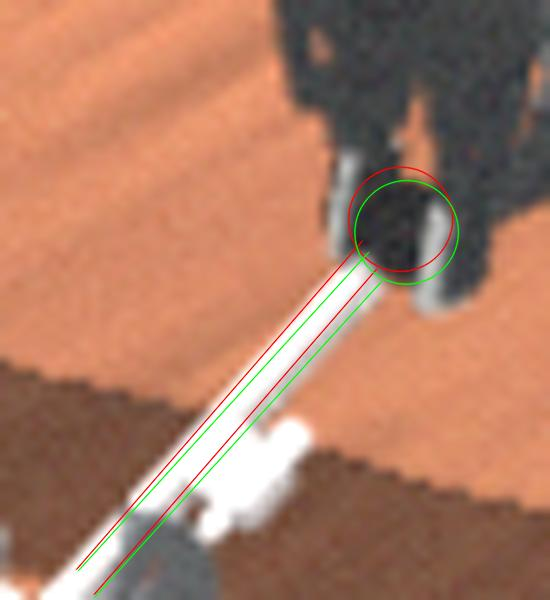

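Emit:
{"name": "jog_arm", "arguments": {
  "jaw": [1,1,1,1,1,1,1,1],
  "linear": [
    [0,-0.0006,0.0015],
    [0,-0.0012,0.003],
    [0,-0.0018,0.0045],
    [0,-0.0018,0.0045],
    [0,-0.0018,0.0045],
    [0,-0.0018,0.0045],
    [0,-0.0018,0.0045],
    [0,-0.0018,0.0045]
  ],
  "delta_rot": [
    [-0.57,0,0],
    [-1.15,0,0],
    [-1.72,0,0],
    [-1.72,0,0],
    [-1.72,0,0],
    [-1.72,0,0],
    [-1.72,0,0],
    [-1.72,0,0]
  ]
}}

```text
clock: 41.72
eef_pos: [0.5653, 0.2008, 0.1033]
tool_rot: [0.997, -0.031, -0.001, 0.071]
ft_force: [0.7, 1.6, 11.2]
grip_width: 0.0291
```

```bash
python3 m.py 0.51
```

```text
t 41.72 lin [-0.0011 -0.0007  0.0022] rot [-0.03 -0.16 -0.09]
grasp th 0.498 r 0.1807 pull 9.4 radial 6.35 F [ 0.7  1.6 11.2] w 0.0291
```

Emit:
{"name": "jog_arm", "arguments": {
  "jaw": [1,1,1,1,1,1,1,1],
  "linear": [
    [0,-0.0006,0.0015],
    [0,-0.0012,0.003],
    [0,-0.0018,0.0045],
    [0,-0.0018,0.0045],
    [0,-0.0018,0.0045],
    [0,-0.0018,0.0045],
    [0,-0.0018,0.0045],
    [0,-0.0018,0.0045]
  ],
  "delta_rot": [
    [-0.57,0,0],
    [-1.15,0,0],
    [-1.72,0,0],
    [-1.72,0,0],
    [-1.72,0,0],
    [-1.72,0,0],
    [-1.72,0,0],
    [-1.72,0,0]
  ]
}}

```text
clock: 42.38
eef_pos: [0.5654, 0.2016, 0.0995]
tool_rot: [0.996, -0.031, -0.001, 0.087]
ft_force: [-0.7, 0.8, 13.6]
grip_width: 0.0293
```

```bash
python3 m.py 0.54
```

```text
t 42.38 lin [-0.0012 -0.0012  0.003 ] rot [ 0.   -0.19 -0.1 ]
grasp th 0.522 r 0.1807 pull 12.06 radial 6.33 F [-0.7  0.8 13.6] w 0.0293
```

Emit:
{"name": "jog_arm", "arguments": {
  "jaw": [1,1,1,1,1,1,1,1],
  "linear": [
    [0,-0.0006,0.0015],
    [0,-0.0012,0.003],
    [0,-0.0018,0.0045],
    [0,-0.0018,0.0045],
    [0,-0.0018,0.0045],
    [0,-0.0018,0.0045],
    [0,-0.0018,0.0045],
    [0,-0.0018,0.0045]
  ],
  "delta_rot": [
    [-0.57,0,0],
    [-1.15,0,0],
    [-1.72,0,0],
    [-1.72,0,0],
    [-1.72,0,0],
    [-1.72,0,0],
    [-1.72,0,0],
    [-1.72,0,0]
  ]
}}

```text
clock: 43.05
eef_pos: [0.5655, 0.2029, 0.0944]
tool_rot: [0.994, -0.031, -0.001, 0.101]
ft_force: [-0.4, 1.6, 12.9]
grip_width: 0.0292
```

```bash
python3 m.py 0.57
```

```text
t 43.05 lin [-0.0011 -0.001   0.0028] rot [-0.02 -0.18 -0.09]
grasp th 0.554 r 0.1807 pull 11.34 radial 6.43 F [-0.4  1.6 12.9] w 0.0292
```

Emit:
{"name": "jog_arm", "arguments": {
  "jaw": [1,1,1,1,1,1,1,1],
  "linear": [
    [0,-0.0006,0.0015],
    [0,-0.0012,0.003],
    [0,-0.0018,0.0045],
    [0,-0.0018,0.0045],
    [0,-0.0018,0.0045],
    [0,-0.0018,0.0045],
    [0,-0.0018,0.0045],
    [0,-0.0018,0.0045]
  ],
  "delta_rot": [
    [-0.57,0,0],
    [-1.15,0,0],
    [-1.72,0,0],
    [-1.72,0,0],
    [-1.72,0,0],
    [-1.72,0,0],
    [-1.72,0,0],
    [-1.72,0,0]
  ]
}}

```text
clock: 43.72
eef_pos: [0.5655, 0.2043, 0.0882]
tool_rot: [0.993, -0.031, -0.002, 0.116]
ft_force: [1.8, 4.4, 6.6]
grip_width: 0.029
```

```bash
python3 m.py 0.60
```

```text
t 43.72 lin [-0.0011 -0.0002  0.0015] rot [-0.06 -0.13 -0.07]
grasp th 0.592 r 0.1806 pull 4.64 radial 6.54 F [1.8 4.4 6.6] w 0.029
```

Emit:
{"name": "jog_arm", "arguments": {
  "jaw": [1,1,1,1,1,1,1,1],
  "linear": [
    [0,-0.0006,0.0015],
    [0,-0.0012,0.003],
    [0,-0.0018,0.0045],
    [0,-0.0018,0.0045],
    [0,-0.0018,0.0045],
    [0,-0.0018,0.0045],
    [0,-0.0018,0.0045],
    [0,-0.0018,0.0045]
  ],
  "delta_rot": [
    [-0.57,0,0],
    [-1.15,0,0],
    [-1.72,0,0],
    [-1.72,0,0],
    [-1.72,0,0],
    [-1.72,0,0],
    [-1.72,0,0],
    [-1.72,0,0]
  ]
}}

```text
clock: 44.38
eef_pos: [0.5656, 0.2047, 0.0844]
tool_rot: [0.991, -0.031, -0.002, 0.131]
ft_force: [1.9, 2.9, 10.7]
grip_width: 0.0293
```

```bash
python3 m.py 0.63
```

```text
t 44.38 lin [-0.0012 -0.0008  0.0024] rot [-0.03 -0.17 -0.08]
grasp th 0.616 r 0.1806 pull 9.15 radial 6.36 F [ 1.9  2.9 10.7] w 0.0293
```

Emit:
{"name": "jog_arm", "arguments": {
  "jaw": [1,1,1,1,1,1,1,1],
  "linear": [
    [0,-0.0006,0.0015],
    [0,-0.0012,0.003],
    [0,-0.0018,0.0045],
    [0,-0.0018,0.0045],
    [0,-0.0018,0.0045],
    [0,-0.0018,0.0045],
    [0,-0.0018,0.0045],
    [0,-0.0018,0.0045]
  ],
  "delta_rot": [
    [-0.57,0,0],
    [-1.15,0,0],
    [-1.72,0,0],
    [-1.72,0,0],
    [-1.72,0,0],
    [-1.72,0,0],
    [-1.72,0,0],
    [-1.72,0,0]
  ]
}}

```text
clock: 45.05
eef_pos: [0.5657, 0.2052, 0.0798]
tool_rot: [0.989, -0.031, -0.003, 0.146]
ft_force: [0.3, 4.1, 12.5]
grip_width: 0.029
```

```bash
python3 m.py 0.66
```

```text
t 45.05 lin [-0.0012 -0.001   0.0026] rot [-0.03 -0.17 -0.09]
grasp th 0.645 r 0.1806 pull 10.64 radial 7.69 F [ 0.3  4.1 12.5] w 0.029
```

Emit:
{"name": "jog_arm", "arguments": {
  "jaw": [1,1,1,1,1,1,1,1],
  "linear": [
    [0,-0.0006,0.0015],
    [0,-0.0012,0.003],
    [0,-0.0018,0.0045],
    [0,-0.0018,0.0045],
    [0,-0.0018,0.0045],
    [0,-0.0018,0.0045],
    [0,-0.0018,0.0045],
    [0,-0.0018,0.0045]
  ],
  "delta_rot": [
    [-0.57,0,0],
    [-1.15,0,0],
    [-1.72,0,0],
    [-1.72,0,0],
    [-1.72,0,0],
    [-1.72,0,0],
    [-1.72,0,0],
    [-1.72,0,0]
  ]
}}

```text
clock: 45.72
eef_pos: [0.5657, 0.2058, 0.075]
tool_rot: [0.987, -0.031, -0.003, 0.161]
ft_force: [0.0, 4.8, 11.7]
grip_width: 0.0296
```

```bash
python3 m.py 0.69
```

```text
t 45.72 lin [-0.0012 -0.001   0.0027] rot [-0.03 -0.18 -0.09]
grasp th 0.674 r 0.1806 pull 9.92 radial 7.81 F [ 0.   4.8 11.7] w 0.0296
```

Emit:
{"name": "jog_arm", "arguments": {
  "jaw": [1,1,1,1,1,1,1,1],
  "linear": [
    [0,-0.0006,0.0015],
    [0,-0.0012,0.003],
    [0,-0.0018,0.0045],
    [0,-0.0018,0.0045],
    [0,-0.0018,0.0045],
    [0,-0.0018,0.0045],
    [0,-0.0018,0.0045],
    [0,-0.0018,0.0045]
  ],
  "delta_rot": [
    [-0.57,0,0],
    [-1.15,0,0],
    [-1.72,0,0],
    [-1.72,0,0],
    [-1.72,0,0],
    [-1.72,0,0],
    [-1.72,0,0],
    [-1.72,0,0]
  ]
}}

```text
clock: 46.38
eef_pos: [0.5657, 0.2061, 0.0704]
tool_rot: [0.984, -0.03, -0.004, 0.176]
ft_force: [0.2, 4.2, 13.0]
grip_width: 0.0292
```

```bash
python3 m.py 0.72
```

```text
t 46.38 lin [-0.0012 -0.0012  0.0029] rot [-0.02 -0.19 -0.08]
grasp th 0.703 r 0.1806 pull 11.62 radial 7.22 F [ 0.2  4.2 13. ] w 0.0292
```

Emit:
{"name": "jog_arm", "arguments": {
  "jaw": [1,1,1,1,1,1,1,1],
  "linear": [
    [0,-0.0006,0.0015],
    [0,-0.0012,0.003],
    [0,-0.0018,0.0045],
    [0,-0.0018,0.0045],
    [0,-0.0018,0.0045],
    [0,-0.0018,0.0045],
    [0,-0.0018,0.0045],
    [0,-0.0018,0.0045]
  ],
  "delta_rot": [
    [-0.57,0,0],
    [-1.15,0,0],
    [-1.72,0,0],
    [-1.72,0,0],
    [-1.72,0,0],
    [-1.72,0,0],
    [-1.72,0,0],
    [-1.72,0,0]
  ]
}}

```text
clock: 47.05
eef_pos: [0.5657, 0.2067, 0.0636]
tool_rot: [0.981, -0.03, -0.005, 0.19]
ft_force: [2.5, 5.0, 5.5]
grip_width: 0.0288
```

```bash
python3 m.py 0.75
```

```text
t 47.05 lin [-0.0011 -0.0001  0.0013] rot [-0.07 -0.13 -0.08]
grasp th 0.743 r 0.1806 pull 4.33 radial 6.13 F [2.5 5.  5.5] w 0.0288
```

Emit:
{"name": "jog_arm", "arguments": {
  "jaw": [1,1,1,1,1,1,1,1],
  "linear": [
    [0,-0.0006,0.0015],
    [0,-0.0012,0.003],
    [0,-0.0018,0.0045],
    [0,-0.0018,0.0045],
    [0,-0.0018,0.0045],
    [0,-0.0018,0.0045],
    [0,-0.0018,0.0045],
    [0,-0.0018,0.0045]
  ],
  "delta_rot": [
    [-0.57,0,0],
    [-1.15,0,0],
    [-1.72,0,0],
    [-1.72,0,0],
    [-1.72,0,0],
    [-1.72,0,0],
    [-1.72,0,0],
    [-1.72,0,0]
  ]
}}

```text
clock: 47.72
eef_pos: [0.5657, 0.2064, 0.0603]
tool_rot: [0.978, -0.03, -0.005, 0.205]
ft_force: [0.8, 4.8, 12.0]
grip_width: 0.0294
```

```bash
python3 m.py 0.78
python3 - <<'E'
from h import *
p,d=bot.camera('scene'); np.savez('scene16.npz',p=p,d=d)
cv2.imwrite('pics/s16.png',cv2.resize(p[120:280,220:400],(675,600),0,0,cv2.INTER_CUBIC)[...,::-1])
C=cloud('scene',d).reshape(-1,3)
q=C[(C[:,2]>.063)&(C[:,2]<.08)&(abs(C[:,0]-.547)<.03)&(abs(C[:,1]+.081)<.03)]
print(len(q),np.median(q,0),q.max(0))
E
python3 g.py scene16.npz .74 .80; python3 b.py scene16.npz .547 -.082 .021 250 190 330 260
```

```text
t 47.72 lin [-0.0012 -0.001   0.0026] rot [-0.03 -0.18 -0.08]
grasp th 0.765 r 0.1806 pull 10.92 radial 6.97 F [ 0.8  4.8 12. ] w 0.0294
88 [ 0.54956779 -0.08747622  0.06946113] [ 0.56413495 -0.06799932  0.07252741]
```

View pics/s16.png

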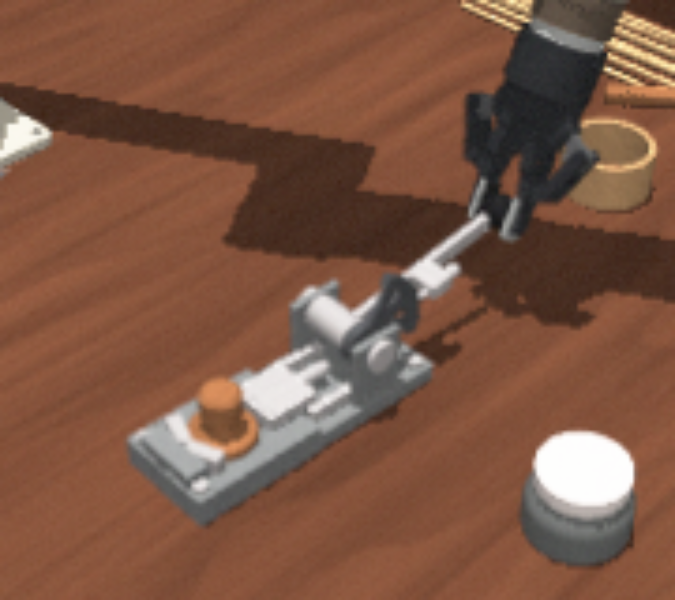

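View pics/g.png

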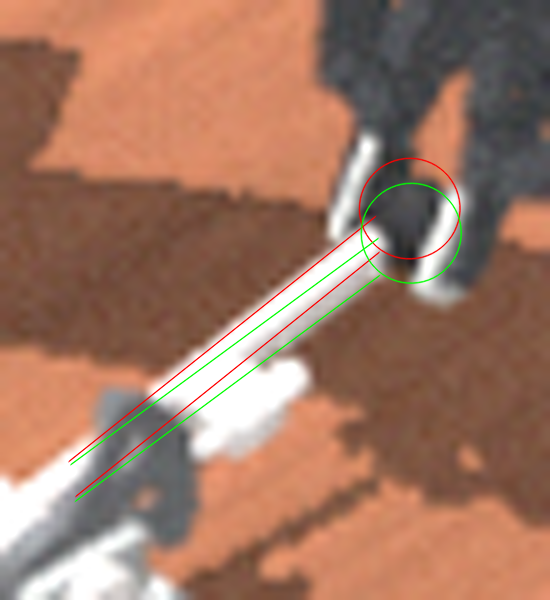

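View pics/kb.png

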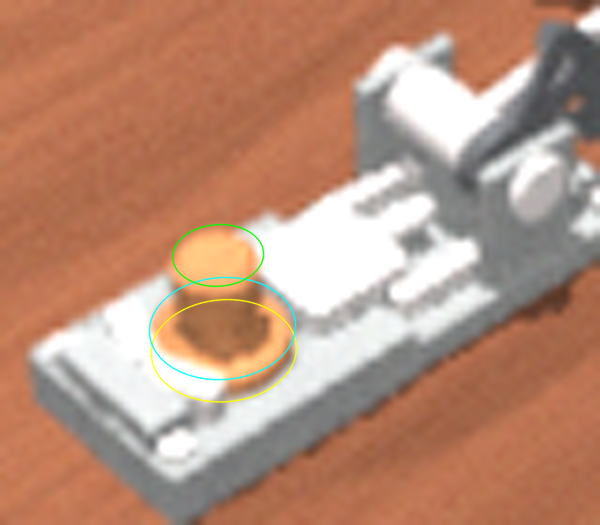

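The fourth click has been felt. The pull peaked at 11.6 N at 0.70 rad, dropped to 4.3 N at 0.743 and is back to 10.9 N at 0.765. The picture shows the ball between the pads at (410,210) and the knob upright with the jaw against its flange. I'll nudge a little towards the middle of the window and hold.

Emit:
{"name": "jog_arm", "arguments": {
  "jaw": [1,1,1,1,1,1,1,1],
  "linear": [
    [0,-0.0003,0.0008],
    [0,-0.0006,0.0015],
    [0,-0.0006,0.0015],
    [0,-0.0006,0.0015],
    [0,-0.0006,0.0015],
    [0,-0.0006,0.0015],
    [0,-0.0006,0.0015],
    [0,-0.0006,0.0015]
  ],
  "delta_rot": [
    [-0.3,0,0],
    [-0.57,0,0],
    [-0.57,0,0],
    [-0.57,0,0],
    [-0.57,0,0],
    [-0.57,0,0],
    [-0.57,0,0],
    [-0.57,0,0]
  ]
}}

```text
clock: 48.43
eef_pos: [0.5657, 0.2064, 0.059]
tool_rot: [0.977, -0.03, -0.005, 0.21]
ft_force: [0.6, 4.4, 12.4]
grip_width: 0.029
```

Emit:
{"name": "jog_arm", "arguments": {
  "jaw": [1,1,1,1,1,1,1,1],
  "linear": [
    [0,0,0],
    [0,0,0],
    [0,0,0],
    [0,0,0],
    [0,0,0],
    [0,0,0],
    [0,0,0],
    [0,0,0]
  ],
  "delta_rot": [
    [0,0,0],
    [0,0,0],
    [0,0,0],
    [0,0,0],
    [0,0,0],
    [0,0,0],
    [0,0,0],
    [0,0,0]
  ]
}}

```text
clock: 49.1
eef_pos: [0.5657, 0.2064, 0.059]
tool_rot: [0.977, -0.03, -0.005, 0.21]
ft_force: [0.6, 5.2, 12.3]
grip_width: 0.0292
```

```bash
python3 m.py 0.79 && python3 -c "
from h import *
print(bot.job_done())
st()"
```

```text
t 49.1 lin [-0.0012 -0.0012  0.0029] rot [-0.04 -0.18 -0.08]
grasp th 0.773 r 0.1806 pull 11.14 radial 7.32 F [ 0.6  5.2 12.3] w 0.0292
the job is handed in; nothing more can be done
None
the job is handed in; nothing more can be done
```

I seated the larger brown knob flange down in the recess and let go of it. I then drew the lever down four clicks and handed the job in at about 49 s, still holding the ball. No verdict is reported.

**Last checks**
- **Clicks:** I felt four rise-and-drop force cycles, about 0.16 rad apart. The fourth crest was near 0.71 rad. The lever was held at about 0.773 rad, with a steady pull of 11.1 N and the grip at 29 mm.
- **Knob:** The camera showed it upright in the recess about 1 mm towards the V jaw, its top at about 71 mm and the jaw plate against its flange.
- **Not measured:** I could not measure the jaw's pressing force. I did not check the small knob after the grasp, or the tape roll and glue tub with measurements. I saw nothing touch any of them.

**What went wrong on the way**
- **Finger offset:** The fingers sit about 34 mm further back along the tool than stated, so my first grasp closed above the knob's head. It moved nothing, and I corrected for the offset.
- **First lever pull:** The ball crept to the edge of the pads at about 0.42 rad, after one click and near the second. It slipped out while I was carrying the lever back. For a moment the shut fingers pressed on the lever with about 103 N at the wrist (limit 120 N). I cannot rule out that this counted against the run.
- **Second pull:** I regripped with the lever at rest and tilted the tool along with it. That pull went through without slipping.

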